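Make up two cleaning-supply kits at the storeroom bench

ROBOT

A 6-joint arm with a two-finger parallel gripper is mounted at the origin on the work surface. World frame = base frame: x ahead of the robot, y to its left, z up, the work surface at z = 0. Lengths are in mm, angles in rad, forces in N, time in s.
With the tool pointing down it reaches from about 400 to 925 mm from the base axis. Payload 12.5 kg.
Tool frame: the origin (TCP) lies at the very end of the fingers, on their centre line; the grasp point (between the pads) lies 19 mm behind it; y points along the fingers, z is the direction in which the jaws open and shut, and the axes are right-handed (so a half turn about y gives the same grasp; the last joint's range is limited). The gripper opens to 95 mm and grips with 3 to 60 N. Pads are 20 mm wide; open, the fingers measure 119 mm over their backs; the gripper's body (75 mm by 180 mm) begins 59 mm behind the grasp point.
Start: joints at [-0.106, 0.491, 1.559, -0, 1.092, -0.106], TCP at [625.017, 0.021, 214.661] pointing down, gripper open.
Joint ranges: [-3.1, 3.1], [-0.84, 2.19], [0.05, 2.79], [-1.13, 4.28], [0.06, 2.93], [-2.69, 2.69]. Speed limits (rad/s): [2.22, 2.22, 2.79, 3.14, 3.14, 3.14].

INTERFACE

Orientations are given as [roll, pitch, yaw] about the fixed x, y, z axes, in that order (R = Rz(yaw) Ry(pitch) Rx(roll)).
In Python, from cell import env, optics gives the robot as it stands.
- The arm moves only by the tool drive_tool, never from a script. Its argument "steps" is a list of rows, each an object with "slide": the shift along the tool's x, y, z in m, a list of three; "dr": the turn, a rotation vector about the tool's x, y, z in rad, a list of three; "fingers": the finger opening in m, from 0 to 0.0951. A call has 1 to 5 rows; each row is the pose to reach, as a shift and turn from the pose commanded when the call began, along the tool's axes at that moment; what a row does not reach only later rows make up. A row lasts 1/12 s, in which the tool goes at most 41.7 mm and 7.16 degrees, less where a joint would pass 70% of its speed; a pose out of reach is approached as far as the arm can. A call with a gripper value outside its range is refused whole. The fingers move at their own pace and stop on an object; the grip force is fixed at half the most. Time passes only in rows, so rows that repeat a pose let the fingers close. It gives the time, the measured TCP pose, the force and the opening at its end, in the units of the state.
- env.state(): the state, without advancing time (a new reading comes with each control period).
- optics.read_camera(name): name is "scene" or "side" or "wrist"; returns the picture (480x640x3 uint8, red, green, blue); there is no depth.
- optics.camera_model(name): a dict with "mtx" (3x3 intrinsics, pixels), "distortion" ([k1, k2, p1, p2, k3] as OpenCV has them; the pictures are not rectified), "R" (3x3) and "t" (3): a world point X has camera coordinates R X + t. Camera axes: x right, y down, z forward; pixel columns grow to the right and rows downward; lengths in mm; the calibration is good to about 2 mm. A picture is of the moment at which its call begins: read the wrist's pose just before it. camera_model takes no time and is no camera call; for the wrist camera it gives the pose at the moment of the call.
- env.job_done(): hands the job in, once; it reports no verdict.
The state is a dict: "t": time; "joints": joint angles; "qvel": joint speeds; "tau": joint torques, N m; "eef_pos": TCP position; "tcp_rot": TCP orientation; "ft_force": force on the tool from outside, world axes, zero at the start; "moment": the same for the moment, N m; "opening": opening from 0.0 (shut) to 1.0 (fully open).
Only numpy, scipy, OpenCV 4.12 (cv2) and the standard library are available. Lean on these libraries where they do the work, as an engineer would, in place of code of your own. Each camera call takes 0.05 s, during which the arm holds its last target.

TASK

Make up the two kits in the cardboard trays: in the three-cell tray stand the tall spray can in the middle cell with the squat tub in one end cell and the slim bottle in the other; in the two-cell tray stand the tall carton in the narrow cell and the flat flask in the wide cell. Set each thing down upright on the floor of its cell without dropping it, and leave the short spray can and the cube-shaped carton standing where they are.

Things in the scene. Friction and masses are not known exactly. Their poses are not given: they have to be found in the camera images.
- tall_can: Tall spray can, bare metal with a plain paper band and a white cap: body 52 mm diameter up to 110 mm, then a cap 46 mm diameter (116 to 140 mm); 140 mm tall in all, the tallest thing in the stock, loose, 0.2 to 0.4 kg. Origin at the centre of its underside, z up.
- slim_bottle: Slim round white bottle: straight body 44 mm diameter up to 85 mm, tapering to a white cap 24 mm diameter; 110 mm tall in all, loose, 0.1 to 0.2 kg. Origin at the centre of its underside, z up.
- tub: Squat round white tub: 60 mm diameter up to 52 mm, then a white lid 62 mm diameter (52 to 70 mm); 70 mm tall, loose, 0.18 to 0.35 kg. Origin at the centre of its underside, z up.
- tall_carton: Upright closed cardboard carton, 50 mm (its x) by 38 mm (its y) by 90 mm tall, loose, 0.08 to 0.17 kg. Origin at the centre of its underside, z up.
- flask: Flat white rectangular flask, 66 mm (its x) by 36 mm (its y), body 80 mm tall; a small grey cap, 22 mm diameter, stands on top off-centre (16 mm to its +x) and reaches 100 mm. Loose, 0.18 to 0.35 kg. Origin at the centre of its underside, z up.
- short_can: Short spray can, made like the tall one and as thick (52 mm) but only 95 mm tall; belongs to no kit. Loose. Origin at the centre of its underside, z up.
- cube_carton: Cube-shaped cardboard carton, 56 mm each way; belongs to no kit. Loose. Origin at the centre of its underside, z up.
- tray_three: Long open cardboard tray with three equal square cells in a row, fixed to the bench, 268 mm (its x) by 92 mm (its y), walls and dividers 4 mm thick and 28 mm high, floor 4 mm thick. Cells are 84 by 84 mm inside, centred at x = -88, 0 and +88 mm, y = 0. Origin at the centre of its underside, on the bench; z up.
- tray_two: Shorter open cardboard tray with two unequal cells, fixed to the bench, 178 mm (its x) by 92 mm (its y), walls and divider 4 mm thick and 28 mm high, floor 4 mm thick. The narrow cell is 70 mm (x) by 84 mm (y) inside, centred at x = -50 mm, y = 0; the wide cell is 96 by 84 mm inside, centred at x = +37 mm, y = 0. Origin at the centre of its underside, on the bench; z up.
Not all that is in view belongs to the job. What is shaped like the slim_bottle but purple or yellow is not meant.

How it is judged:
By the outcome, as a careful person would: the job done as asked, in the order asked, and still so for the second after the job is handed in, with the robot touching nothing.
It also fails if it takes over 136 s, if anything falls off the work surface, if the arm or the gripper's body presses on something with over 40 N, if the wrist force passes 120 N, or if a joint passes its speed limit or range.

## Working session

There is one attempt and no reset: what is moved stays moved. The work goes in short steps, Python scripts to look and compute and a tool call to move; the robot and the scene stay as the last step left them, time stands still between calls to the robot, and variables do not carry over. Pictures are saved under pics/ and viewed, and the job is handed in when it is done.

Besides the shell and the picture viewer there is one more tool, called after ">>>" as name(argument=value, ...), one argument or row to a line, values as JSON. drive_tool: Moves the arm, as the interface text tells. Its arguments: {"type":"object","properties":{"steps":{"type":"array","items":{"type":"object","properties":{"slide":{"type":"array","items":{"type":"number"}},"dr":{"type":"array","items":{"type":"number"}},"fingers":{"type":"number"}}}}},"required":["steps"]}

```bash
ls; mkdir -p pics; python3 - <<'E'
from cell import env, optics
import cv2
s=env.state(); print(s)
for n in ("scene","side","wrist"):
    m=optics.camera_model(n); print(n,m)
    im=optics.read_camera(n); cv2.imwrite(f"pics/{n}0.png",im[:,:,::-1])
E
```

```text
pics
{'t': 0.0, 'joints': array([-1.05591766e-01,  4.91580875e-01,  1.55944558e+00,  9.91669382e-06,
        1.09167406e+00, -1.05580187e-01]), 'qvel': array([ 2.61284821e-04,  9.31062904e-05,  8.15919237e-04, -6.94110571e-04,
       -6.82657047e-04, -1.13328827e-03]), 'tau': array([-9.52334158e-04, -6.12640929e+01, -2.58175153e+01,  6.92750537e-02,
        4.83079045e-02, -1.38641695e-05]), 'eef_pos': array([6.24765510e+02, 5.51281080e-02, 2.14049831e+02]), 'tcp_rot': array([-1.57189710e+00,  1.25497522e-04, -1.57081255e+00]), 'ft_force': array([-0.22637559, -0.23742551, -0.5968069 ]), 'moment': array([ 0.01011864,  0.00651689, -0.00024318]), 'opening': 0.9974208690268204}
scene {'mtx': array([[449.43187955,   0.        , 316.97575724],
       [  0.        , 449.43187955, 236.30662217],
       [  0.        ,   0.        ,   1.        ]]), 'distortion': array([-0.05768505,  0.        ,  0.        ,  0.        ,  0.        ]), 'R': array([[-0.44799351,  0.8940159 ,  0.0061147 ],
       [ 0.67594876,  0.34318009, -0.65216616],
       [-0.58514536, -0.28803299, -0.75805139]]), 't': arra
[... 318 characters left out ...]
[ 0.99403739, -0.10763929,  0.01741992],
       [-0.06226748, -0.69150434, -0.71968362],
       [ 0.08951219,  0.71430773, -0.6940836 ]]), 't': array([-519.23694122,   84.64826099,  830.00531626])}
wrist {'mtx': array([[403.61569089,   0.        , 314.49233977],
       [  0.        , 403.61569089, 244.29955621],
       [  0.        ,   0.        ,   1.        ]]), 'distortion': array([-0.07595281,  0.        ,  0.        ,  0.        ,  0.        ]), 'R': array([[ 9.99998181e-01, -4.94303483e-04, -1.84215983e-03],
       [ 5.85407638e-05, -9.57424914e-01,  2.88682404e-01],
       [-1.90642643e-03, -2.88681987e-01, -9.57423144e-01]]), 't': array([-624.93263212,  -33.32814822,  393.02683754])}
```

View pics/scene0.png

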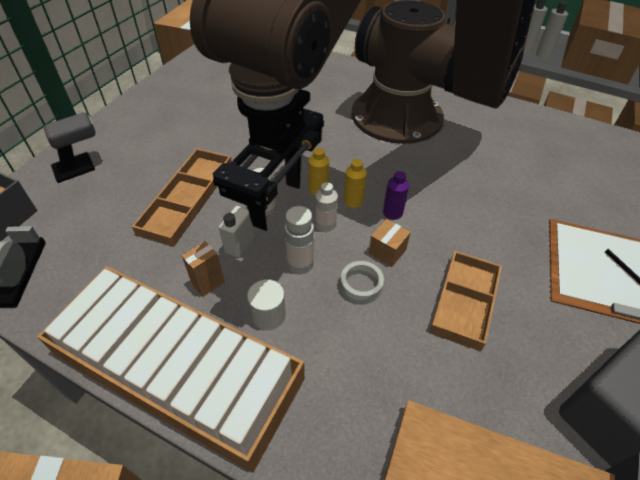

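View pics/side0.png

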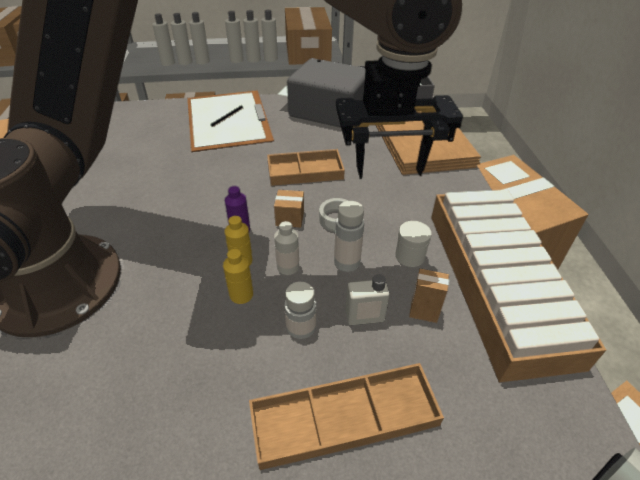

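View pics/wrist0.png

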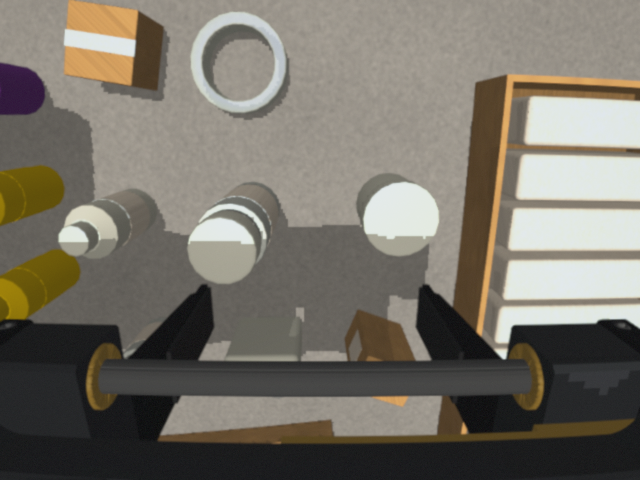

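```bash
python3 - <<'E'
import cv2
a=cv2.imread('pics/side0.png'); b=cv2.imread('pics/scene0.png')
cv2.imwrite('pics/side_c1.png',cv2.resize(a[180:350,215:465],None,fx=3.2,fy=3.2,interpolation=cv2.INTER_CUBIC))
cv2.imwrite('pics/side_c2.png',cv2.resize(a[350:480,230:460],None,fx=3.4,fy=3.4,interpolation=cv2.INTER_CUBIC))
cv2.imwrite('pics/scene_c1.png',cv2.resize(b[140:340,120:320],None,fx=3,fy=3,interpolation=cv2.INTER_CUBIC))
cv2.imwrite('pics/scene_c2.png',cv2.resize(b[160:350,310:520],None,fx=3.1,fy=3.1,interpolation=cv2.INTER_CUBIC))
E
```

```text
(no output)
```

View pics/side_c1.png

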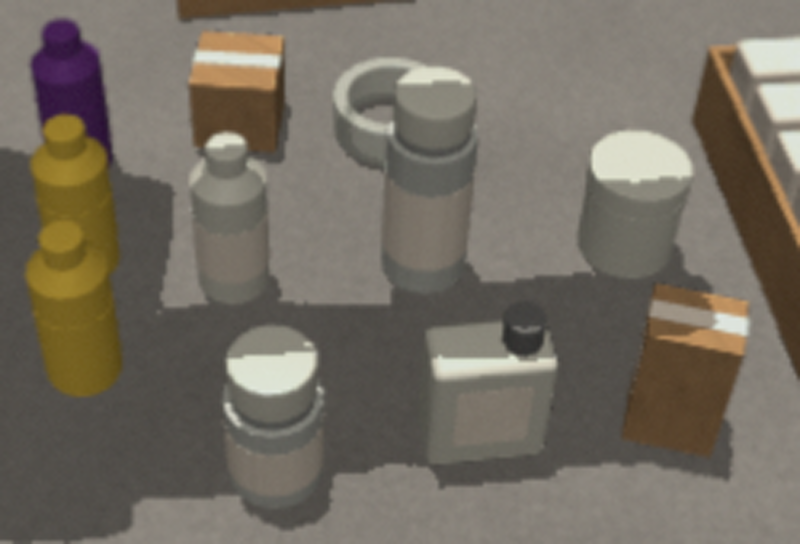

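View pics/side_c2.png

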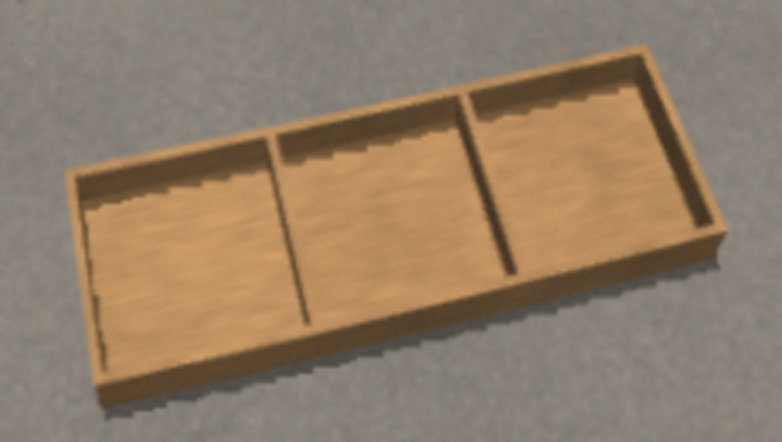

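View pics/scene_c1.png

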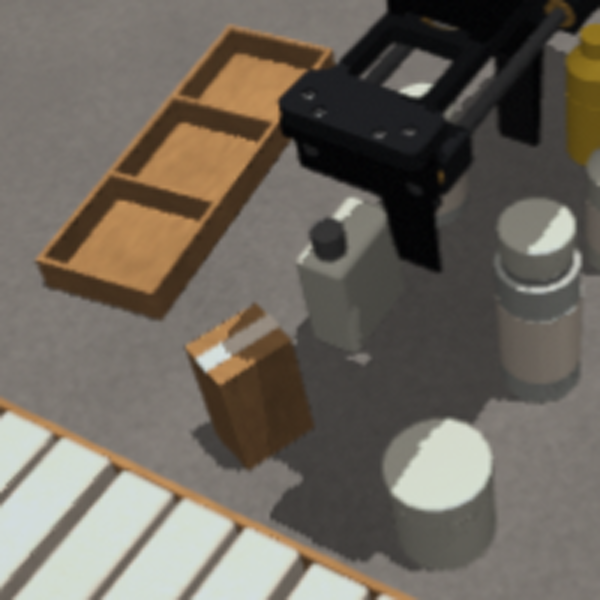

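View pics/scene_c2.png

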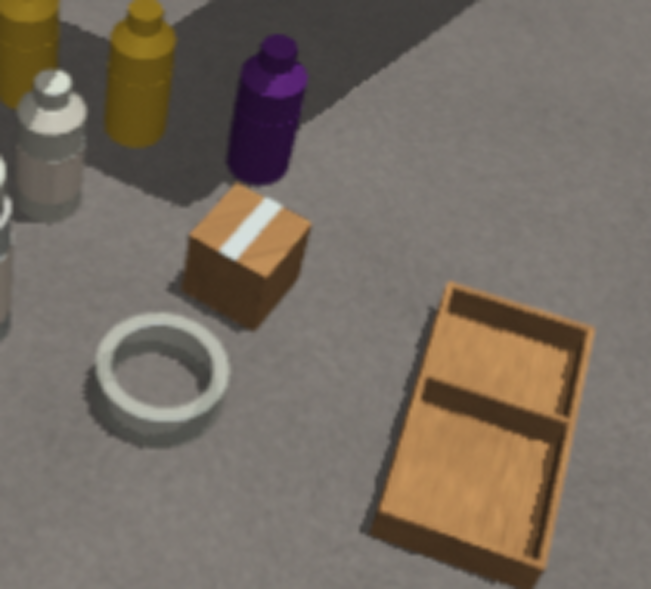

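```bash
cat > h.py <<'E'
import numpy as np, cv2
def ray(m,p):
    u=cv2.undistortPoints(np.array([[p]],float),m['mtx'],m['distortion'])[0,0]
    d=m['R'].T@np.array([u[0],u[1],1.]); c=-m['R'].T@m['t']; return c,d/np.linalg.norm(d)
def plane(m,p,z):
    c,d=ray(m,p); return (c+d*(z-c[2])/d[2])[:2]
def crop(p,off,s): return (off[0]+(p[0]+.5)/s-.5, off[1]+(p[1]+.5)/s-.5)
def rect(pts):
    pts=np.array(pts); c=pts.mean(0); 
    e=[pts[(i+1)%4]-pts[i] for i in range(4)]
    return c.round(1),[ (round(float(np.hypot(*v)),1), round(float(np.degrees(np.arctan2(v[1],v[0]))),1)) for v in e]
E
python3 - <<'E'
from h import *
from cell import optics
S=optics.camera_model('side');C=optics.camera_model('scene');W=optics.camera_model('wrist')
s1=lambda p:crop(p,(215,180),3.2); s2=lambda p:crop(p,(230,350),3.4); c1=lambda p:crop(p,(120,140),3); c2=lambda p:crop(p,(310,160),3.1)
P=lambda n,m,p,z:print(n,plane(m,p,z).round(1))
P('tall S',S,s1((436,92)),140);P('tall C',C,c1((537,228)),140);P('tall W',W,(224,246),140)
P('tub S',S,s1((640,160)),70);P('tub C',C,c1((438,466)),70);P('tub W',W,(401,218),70)
P('slim S',S,s1((226,143)),110);P('slim C',C,c2((53,82)),110);P('slim W',W,(75,239),110)
P('short S',S,s1((272,357)),95)
for y,n in ((124,'y1'),(233,'y2')): P(n,S,s1((64,y)),110)
P('purple',S,s1((62,27)),110)
R=lambda n,m,f,pts,z:print(n,*rect([plane(m,f(p),z) for p in pts]))
R('cube S',S,s1,[(197,34),(285,37),(281,78),(190,73)],56)
R('carton S',S,s1,[(658,284),(748,300),(740,353),(647,330)],90)
R('carton C',C,c1,[(187,347),(257,304),(294,345),(222,384)],90)
R('tray3 S',S,s2,[(67,173),(646,46),(726,233),(99,383)],28)
R('tray2 C',C,c2,[(450,285),(593,326),(541,568),(378,516)],28)
R('flask C',C,c1,[(298,258),(335,278),(390,205),(350,198)],80)
for p in [(428,331),(554,376),(433,378)]: P('flask S',S,s1(p),80)
P('fcap S',S,s1((524,316)),100);P('fcap C',C,c1((328,230)),100)
P('div l',C,c2((425,383)),28);P('div r',C,c2((566,430)),28)
E
```

```text
tall S [5.647e+02 5.000e-01]
tall C [568.5   5.4]
tall W [567.6   6.3]
tub S [693.8   9.4]
tub C [696.9   9.5]
tub W [694.5   8.3]
slim S [448.    2.1]
slim C [450.1   2.8]
slim W [450.4   2.4]
short S [ 463.9 -141. ]
y1 [357.2  26.4]
y2 [360.6 -60.3]
purple [352.4 116.8]
cube S [459.8 147.2] [(59.1, -8.2), (43.0, -97.6), (59.4, 170.0), (41.1, 82.1)]
carton S [ 685.7 -131. ] [(47.4, -19.3), (37.7, -113.5), (47.9, 155.8), (33.6, 65.5)]
carton C [ 687.6 -128.1] [(48.5, 159.3), (40.9, 67.3), (46.7, -25.8), (36.7, -109.9)]
tray3 S [ 517.2 -311.7] [(266.3, 7.7), (91.7, -82.8), (264.7, -172.7), (90.1, 98.3)]
tray2 C [508.3 317. ] [(88.8, 95.4), (178.3, 2.9), (89.4, -84.4), (178.5, -177.3)]
flask C [ 579.2 -129.3] [(30.1, 83.5), (68.7, -177.2), (27.4, -76.5), (58.8, -0.0)]
flask S [ 546.1 -119.1]
flask S [ 605.4 -154.6]
flask S [ 544.2 -149.9]
fcap S [ 592.6 -130.5]
fcap C [ 595.3 -127.1]
div l [503.4 275.1]
div r [498.6 358.4]
```

>>> drive_tool(
  steps=[
    {"slide": [-0.006,0,-0.0575],"dr": [0,0.62,0],"fingers": 0.085},
    {"slide": [-0.006,0,-0.0575],"dr": [0,0.62,0],"fingers": 0.085},
    {"slide": [-0.006,0,-0.0575],"dr": [0,0.62,0],"fingers": 0.085},
    {"slide": [-0.006,0,-0.0575],"dr": [0,0.62,0],"fingers": 0.085},
    {"slide": [-0.006,0,-0.0575],"dr": [0,0.62,0],"fingers": 0.085},
  ],
)

```text
t: 0.57
eef_pos: [567.2, 6.0, 214.8]
tcp_rot: [-1.571, -0.0, -2.197]
ft_force: [0.8, -0.5, -1.1]
opening: 0.892
```

>>> drive_tool(
  steps=[
    {"dr": [0,0.62,0]},
    {"dr": [0,0.62,0]},
    {"dr": [0,0.62,0]},
    {"dr": [0,0.62,0]},
    {"dr": [0,0.62,0]},
  ],
)

```text
invalid input
```

>>> drive_tool(
  steps=[
    {"dr": [0,0.2,0]},
    {"dr": [0,0.2,0]},
    {"dr": [0,0.2,0]},
  ],
)

```text
invalid input
```

```bash
cat >> h.py <<'E'
from scipy.spatial.transform import Rotation as Ro
def plan(s,x,y,z,jaw):
    """shift in tool axes (mm) and turn about tool y; jaw = desired heading (deg) of tool z in world"""
    Rm=Ro.from_euler('xyz',s['tcp_rot']).as_matrix()
    p=s['eef_pos']; T=Ro.from_euler('xyz',[-np.pi/2,0,np.radians(jaw-90)]).as_matrix()
    rv=Ro.from_matrix(Rm.T@T).as_rotvec(); sh=Rm.T@(np.array([x,y,z])-p)
    jz=np.degrees(np.arctan2(Rm[1,2],Rm[0,2]))
    print('t%.2f pos'%s['t'],p.round(1),'jaw %.1f'%jz,'open %.1f'%(s['opening']*95.1),'F',s['ft_force'].round(1),'| SHIFT mm',sh.round(1),'ROT',rv.round(3))
E
python3 - <<'E'
from h import *
from cell import env,optics
s=env.state(); plan(s,567.5,6,75,-82.5); print(s['joints'].round(2))
W=optics.camera_model('wrist'); im=optics.read_camera('wrist'); cv2.imwrite('pics/w1.png',im[:,:,::-1])
np.savez('w1.npz',**W)
E
```

```text
t0.57 pos [567.2   6.  214.8] jaw -35.9 open 84.8 F [ 0.8 -0.5 -1.1] | SHIFT mm [-1.000e-01  1.398e+02  2.000e-01] ROT [-0.     0.814 -0.   ]
[-0.11  0.41  1.7  -0.    1.03  0.52]
```

View pics/w1.png

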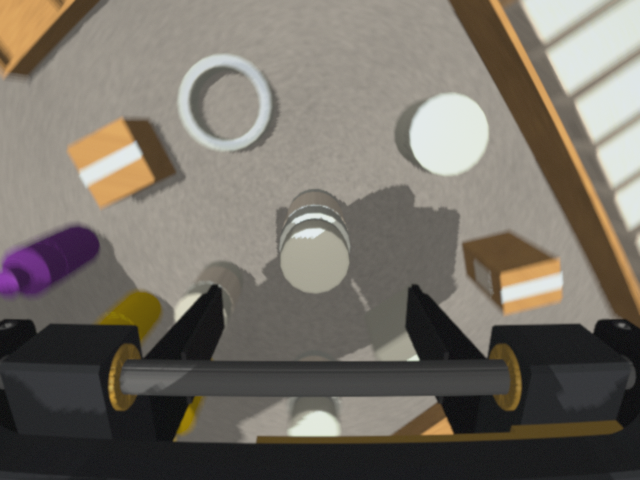

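The can's cap is centred at about (315,257), between the fingers; all row fields have to be given.

>>> drive_tool(
  steps=[
    {"slide": [0,0,0],"dr": [0,0.62,0],"fingers": 0.085},
    {"slide": [0,0,0],"dr": [0,0.62,0],"fingers": 0.085},
    {"slide": [0,0,0],"dr": [0,0.62,0],"fingers": 0.085},
    {"slide": [0,0,0],"dr": [0,0.62,0],"fingers": 0.085},
    {"slide": [0,0,0],"dr": [0,0.62,0],"fingers": 0.085},
  ],
)

```text
t: 1.03
eef_pos: [567.5, 6.0, 214.5]
tcp_rot: [-1.571, -0.0, -2.814]
ft_force: [-0.5, 0.2, -0.6]
opening: 0.896
```

>>> drive_tool(
  steps=[
    {"slide": [0,0,0],"dr": [0,0.19,0],"fingers": 0.085},
    {"slide": [0,0,0],"dr": [0,0.19,0],"fingers": 0.085},
    {"slide": [0,0,0],"dr": [0,0.19,0],"fingers": 0.085},
  ],
)

```text
t: 1.28
eef_pos: [567.5, 6.0, 214.5]
tcp_rot: [-1.571, -0.0, -3.001]
ft_force: [0.4, -0.5, -0.5]
opening: 0.891
```

```bash
python3 - <<'E'
from h import *
from cell import env,optics
W=dict(np.load('w1.npz')); print(plane(W,(315,257),140))
s=env.state(); plan(s,567.5,6,75,-82.5); print(s['joints'].round(2))
W=optics.camera_model('wrist'); im=optics.read_camera('wrist'); cv2.imwrite('pics/w2.png',im[:,:,::-1])
np.savez('w2.npz',**W)
E
```

```text
[567.57655052   4.72055457]
t1.28 pos [567.5   6.  214.5] jaw -81.9 open 84.8 F [ 0.4 -0.5 -0.5] | SHIFT mm [-1.000e-01  1.395e+02  0.000e+00] ROT [0.   0.01 0.  ]
[-0.11  0.41  1.7  -0.    1.03  1.32]
```

View pics/w2.png

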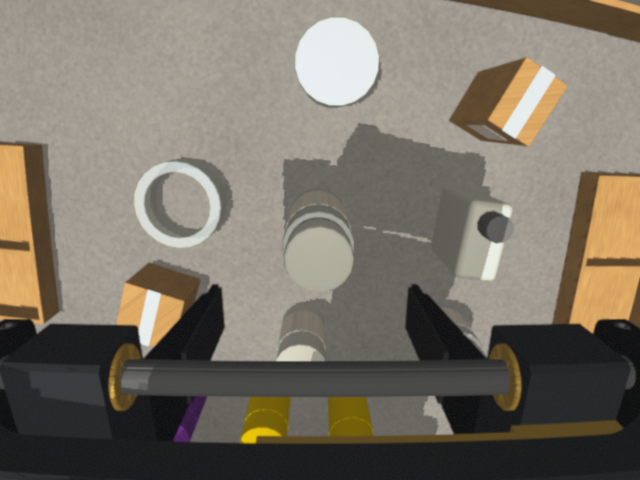

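The tall can's cap is at (318,255), the tub's lid at (337,62), the carton at (530,85) and the flask at (485,240). The path down is clear, so I descend and grip.

>>> drive_tool(
  steps=[
    {"slide": [0,0.04,0],"dr": [0,0,0],"fingers": 0.085},
    {"slide": [0,0.08,0],"dr": [0,0,0],"fingers": 0.085},
    {"slide": [0,0.12,0],"dr": [0,0,0],"fingers": 0.085},
    {"slide": [0,0.14,0],"dr": [0,0,0],"fingers": 0.085},
    {"slide": [0,0.14,0],"dr": [0,0,0],"fingers": 0.04},
  ],
)

```text
t: 1.75
eef_pos: [565.4, 6.2, 70.5]
tcp_rot: [-1.573, -0.007, -2.997]
ft_force: [-0.8, 0.0, 0.6]
opening: 0.862
```

>>> drive_tool(
  steps=[
    {"slide": [0,0,0],"dr": [0,0,0],"fingers": 0.04},
    {"slide": [0,0,0],"dr": [0,0,0],"fingers": 0.04},
    {"slide": [0,0,0],"dr": [0,0,0],"fingers": 0.04},
    {"slide": [0,0,0],"dr": [0,0,0],"fingers": 0.04},
    {"slide": [0,0,0],"dr": [0,0,0],"fingers": 0.04},
  ],
)

```text
t: 2.17
eef_pos: [568.1, 5.9, 76.0]
tcp_rot: [-1.57, 0.002, -3.0]
ft_force: [0.3, -1.2, 3.8]
opening: 0.545
```

```bash
python3 - <<'E'
from h import *
a=cv2.imread('pics/w2.png')
cv2.imwrite('pics/w2_c1.png',cv2.resize(a[30:300,410:640],None,fx=2.2,fy=2.2,interpolation=cv2.INTER_CUBIC))
from cell import env
s=env.state(); plan(s,517,-312,200,-82.5); print(s['joints'].round(2))
E
```

```text
t2.17 pos [568.1   5.9  76. ] jaw -81.9 open 51.9 F [ 0.3 -1.2  3.8] | SHIFT mm [  95.1 -124.   307.6] ROT [-0.001  0.01  -0.002]
[-0.11  0.59  1.83 -0.    0.72  1.32]
```

View pics/w2_c1.png

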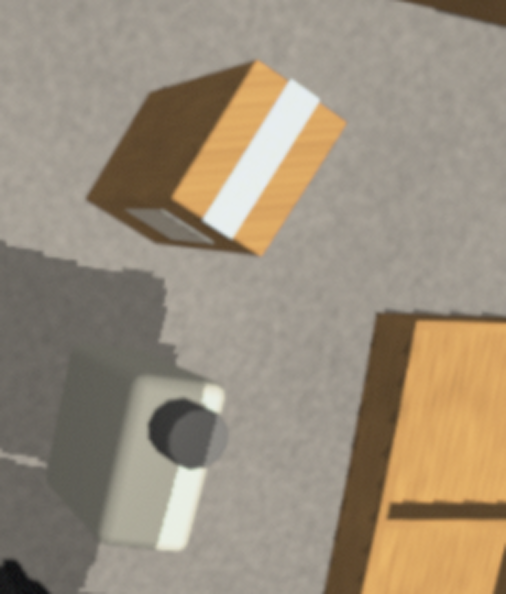

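>>> drive_tool(
  steps=[
    {"slide": [0,-0.03,0],"dr": [0,0,0],"fingers": 0.04},
    {"slide": [0,-0.07,0],"dr": [0,0,0],"fingers": 0.04},
    {"slide": [0,-0.11,0],"dr": [0,0,0],"fingers": 0.04},
    {"slide": [0.006,-0.125,0.02],"dr": [0,0,0],"fingers": 0.04},
    {"slide": [0.015,-0.125,0.05],"dr": [0,0,0],"fingers": 0.04},
  ],
)

```text
t: 2.58
eef_pos: [561.2, -44.7, 204.4]
tcp_rot: [-1.569, 0.007, -2.997]
ft_force: [0.6, 0.3, -2.1]
opening: 0.547
```

>>> drive_tool(
  steps=[
    {"slide": [0.01,0,0.035],"dr": [0,0,0],"fingers": 0.04},
    {"slide": [0.02,0,0.07],"dr": [0,0,0],"fingers": 0.04},
    {"slide": [0.03,0,0.105],"dr": [0,0,0],"fingers": 0.04},
    {"slide": [0.04,0,0.14],"dr": [0,0,0],"fingers": 0.04},
    {"slide": [0.05,0,0.175],"dr": [0,0,0],"fingers": 0.04},
  ],
)

```text
t: 3.0
eef_pos: [534.1, -227.4, 200.1]
tcp_rot: [-1.571, 0.0, -3.0]
ft_force: [0.8, -0.9, -3.4]
opening: 0.546
```

>>> drive_tool(
  steps=[
    {"slide": [0.01,0,0.03],"dr": [0,0,0],"fingers": 0.04},
    {"slide": [0.02,0,0.06],"dr": [0,0,0],"fingers": 0.04},
    {"slide": [0.03,0,0.083],"dr": [0,0,0],"fingers": 0.04},
    {"slide": [0.03,0,0.083],"dr": [0,0,0],"fingers": 0.04},
    {"slide": [0.03,0,0.083],"dr": [0,0,0],"fingers": 0.04},
  ],
)

```text
t: 3.42
eef_pos: [516.0, -313.1, 199.7]
tcp_rot: [-1.571, -0.0, -3.003]
ft_force: [0.4, 1.2, -2.9]
opening: 0.549
```

```bash
python3 - <<'E'
from h import *
from cell import env,optics
s=env.state(); plan(s,517,-312,200,-82.5); print(s['joints'].round(2))
for n in('wrist','scene','side'):
    W=optics.camera_model(n); im=optics.read_camera(n); cv2.imwrite('pics/%s3.png'%n,im[:,:,::-1])
    np.savez('%s3.npz'%n,**W)
E
```

```text
t3.42 pos [ 516.  -313.1  199.7] jaw -82.1 open 52.2 F [ 0.4  1.2 -2.9] | SHIFT mm [-1.1 -0.3 -1. ] ROT [0.    0.008 0.   ]
[-0.65  0.48  1.63  0.    1.04  0.78]
```

View pics/wrist3.png

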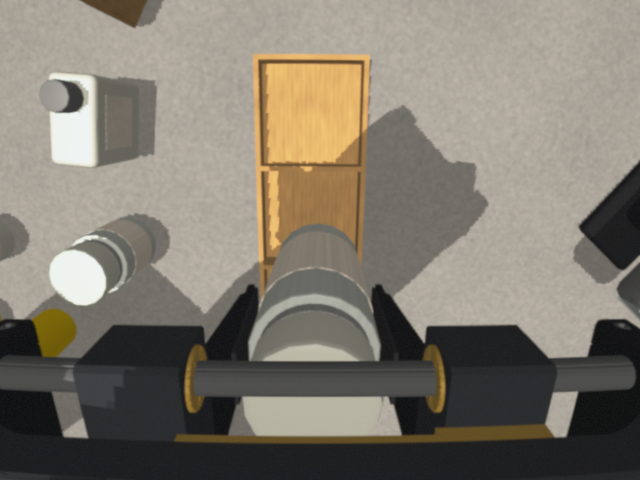

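View pics/side3.png

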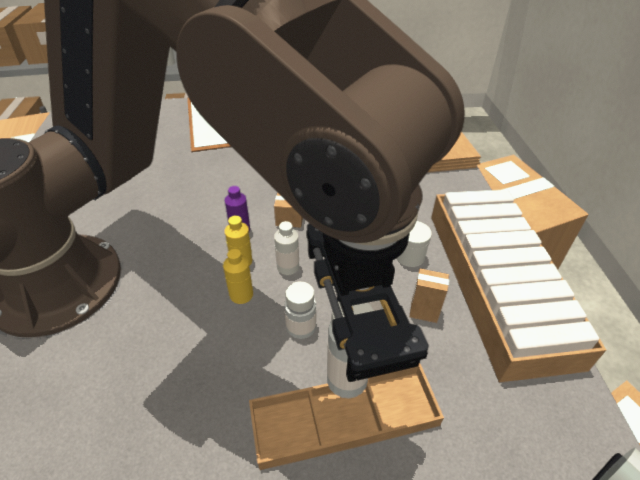

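```bash
python3 - <<'E'
from h import *
W=dict(np.load('wrist3.npz'))
for p in [(253,56),(370,56),(255,167),(368,167),(260,262)]: print(p,plane(W,p,28).round(1))
a=plane(W,(253,56),28);b=plane(W,(370,56),28)
print(np.degrees(np.arctan2(*(a-b)[::-1])),np.hypot(*(a-b)))
mid=(a+b)/2; 
for yaw in (7.2,7.7,8.2):
    u=np.array([np.cos(np.radians(yaw)),np.sin(np.radians(yaw))]); print(yaw,mid-134*u)
# flask
for p in [(52,73),(97,75),(97,166),(50,163)]: print(plane(W,p,80).round(1))
print('cap',plane(W,(55,97),100).round(1),'short',plane(W,(78,277),95))
W=dict(np.load('w2.npz'))
f=lambda p:crop(p,(410,30),2.2)
print(*rect([plane(W,f(p),90) for p in [(256,60),(346,122),(262,255),(172,197)]]))
print(*rect([plane(W,f(p),80) for p in [(140,375),(224,382),(186,551),(100,545)]]))
print('tub',plane(W,(337,62),70))
E
```

```text
(253, 56) [ 642.3 -247.1]
(370, 56) [ 655.  -338.6]
(255, 167) [ 555.5 -257.7]
(368, 167) [ 568.6 -351.8]
(260, 262) [ 471.9 -270.3]
97.88484302030533 92.36113415654548
7.2 [ 515.72604512 -309.61975108]
7.7 [ 515.87766634 -310.77924663]
8.2 [ 516.03940016 -311.9373749 ]
[ 609.2 -115.9]
[ 611.  -148.9]
[ 547.9 -149.4]
[ 545.8 -113.2]
cap [ 593.4 -130.8] short [ 465.23497898 -141.0905005 ]
[ 686.5 -130.9] [(37.1, -110.3), (48.9, 159.7), (37.3, 69.4), (48.7, -20.5)]
[ 579.  -129.4] [(31.0, -86.2), (64.6, -176.9), (33.4, 93.6), (64.5, 1.0)]
tub [694.31423409   6.74686514]
```

>>> drive_tool(
  steps=[
    {"slide": [0,0.04,-0.001],"dr": [0,0,0],"fingers": 0.04},
    {"slide": [0,0.08,-0.001],"dr": [0,0,0],"fingers": 0.04},
    {"slide": [0,0.105,-0.001],"dr": [0,0,0],"fingers": 0.04},
    {"slide": [0,0.114,-0.001],"dr": [0,0,0],"fingers": 0.04},
    {"slide": [0,0.118,-0.001],"dr": [0,0,0],"fingers": 0.04},
  ],
)

```text
t: 3.98
eef_pos: [516.5, -310.1, 80.5]
tcp_rot: [-1.573, -0.002, -3.0]
ft_force: [0.2, 0.4, -2.4]
opening: 0.546
```

>>> drive_tool(
  steps=[
    {"slide": [0,0.001,0],"dr": [0,0,0],"fingers": 0.04},
    {"slide": [0,0.002,0],"dr": [0,0,0],"fingers": 0.04},
    {"slide": [0,0.003,0],"dr": [0,0,0],"fingers": 0.04},
    {"slide": [0,0.003,0],"dr": [0,0,0],"fingers": 0.04},
  ],
)

```text
t: 4.32
eef_pos: [517.2, -311.6, 80.1]
tcp_rot: [-1.569, 0.002, -3.001]
ft_force: [-0.1, 0.5, 0.7]
opening: 0.548
```

```bash
python3 - <<'E'
from h import *
from cell import env,optics
s=env.state(); plan(s,516.3,-311.5,78.7,-82.2)
im=optics.read_camera('side'); cv2.imwrite('pics/side4.png',cv2.resize(im[250:480,200:500,::-1],None,fx=2.5,fy=2.5))
E
```

```text
t4.32 pos [ 517.2 -311.6   80.1] jaw -81.9 open 52.1 F [-0.1  0.5  0.7] | SHIFT mm [ 0.9  1.4 -0.3] ROT [-0.002  0.005 -0.002]
```

View pics/side4.png

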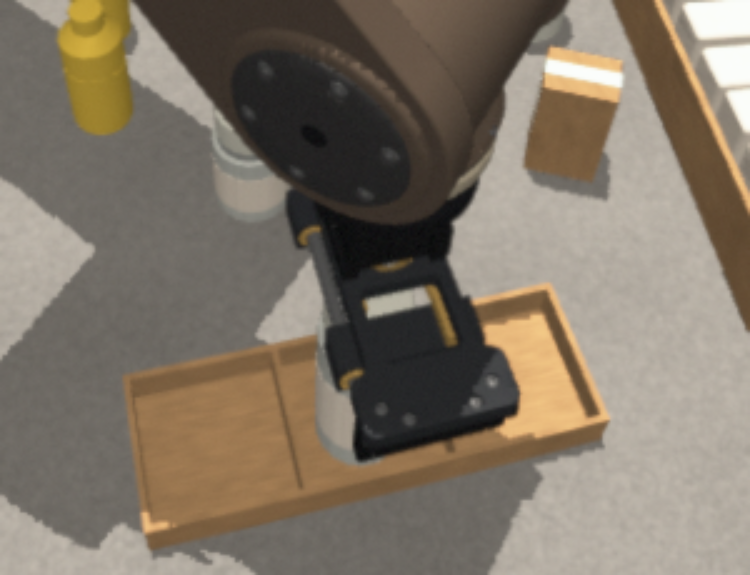

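>>> drive_tool(
  steps=[
    {"slide": [0,0.001,0],"dr": [0,0,0],"fingers": 0.04},
    {"slide": [0,0.001,0],"dr": [0,0,0],"fingers": 0.04},
    {"slide": [0,0.001,0],"dr": [0,0,0],"fingers": 0.04},
  ],
)

```text
t: 4.62
eef_pos: [517.5, -312.3, 79.6]
tcp_rot: [-1.568, 0.003, -3.001]
ft_force: [-0.5, -2.4, 8.7]
opening: 0.541
```

>>> drive_tool(
  steps=[
    {"slide": [0,0,0],"dr": [0,0,0],"fingers": 0.08},
    {"slide": [0,0,0],"dr": [0,0,0],"fingers": 0.08},
    {"slide": [0,0,0],"dr": [0,0,0],"fingers": 0.08},
    {"slide": [0,0,0],"dr": [0,0,0],"fingers": 0.08},
  ],
)

```text
t: 4.95
eef_pos: [516.5, -311.2, 77.7]
tcp_rot: [-1.571, 0.0, -3.001]
ft_force: [0.2, 0.1, -0.9]
opening: 0.768
```

>>> drive_tool(
  steps=[
    {"slide": [0,-0.02,0],"dr": [0,0,0],"fingers": 0.085},
    {"slide": [0,-0.04,0],"dr": [0,0,0],"fingers": 0.085},
    {"slide": [0,-0.07,0],"dr": [0,0,0],"fingers": 0.085},
    {"slide": [0,-0.1,0],"dr": [0,0,0],"fingers": 0.085},
    {"slide": [0,-0.1,0],"dr": [0,0,0],"fingers": 0.085},
  ],
)

```text
t: 5.37
eef_pos: [518.2, -312.4, 183.0]
tcp_rot: [-1.565, 0.005, -3.001]
ft_force: [-0.2, -0.5, 0.3]
opening: 0.894
```

```bash
python3 - <<'E'
from h import *
from cell import env,optics
s=env.state(); plan(s,694.5,8.5,177,-82.2)
im=optics.read_camera('side'); cv2.imwrite('pics/side5.png',cv2.resize(im[250:480,200:500,::-1],None,fx=2.5,fy=2.5))
E
```

```text
t5.37 pos [ 518.2 -312.4  183. ] jaw -81.9 open 85.0 F [-0.2 -0.5  0.3] | SHIFT mm [-219.6    5.6 -292.9] ROT [-0.005  0.005 -0.006]
```

View pics/side5.png

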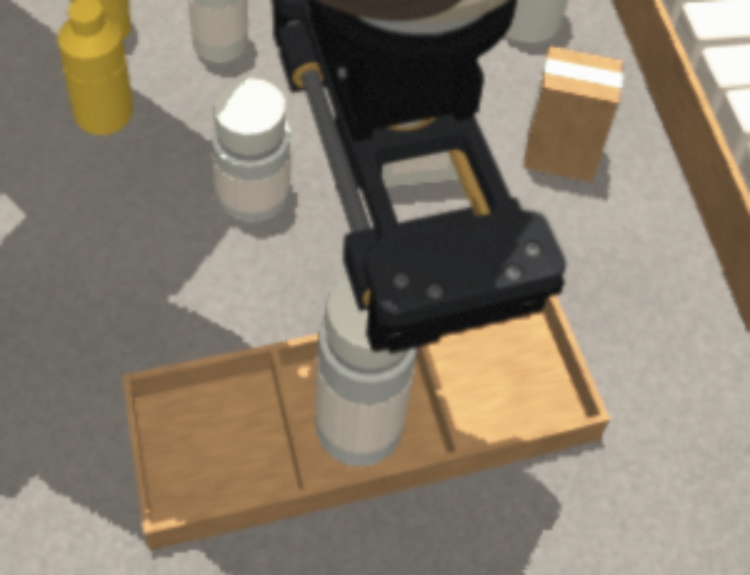

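The tall can stands in the middle cell, released. Next is the tub.

>>> drive_tool(
  steps=[
    {"slide": [-0.025,0,-0.033],"dr": [0,0,0],"fingers": 0.09},
    {"slide": [-0.05,0,-0.066],"dr": [0,0,0],"fingers": 0.09},
    {"slide": [-0.075,0,-0.099],"dr": [0,0,0],"fingers": 0.09},
    {"slide": [-0.1,0,-0.132],"dr": [0,0,0],"fingers": 0.09},
    {"slide": [-0.125,0,-0.165],"dr": [0,0,0],"fingers": 0.09},
  ],
)

```text
t: 5.83
eef_pos: [617.3, -128.4, 176.4]
tcp_rot: [-1.572, -0.001, -3.001]
ft_force: [0.5, -0.3, -1.0]
opening: 0.947
```

>>> drive_tool(
  steps=[
    {"slide": [-0.025,0,-0.033],"dr": [0,0,0],"fingers": 0.09},
    {"slide": [-0.05,0,-0.066],"dr": [0,0,0],"fingers": 0.09},
    {"slide": [-0.075,0,-0.099],"dr": [0,0,0],"fingers": 0.09},
    {"slide": [-0.0966,0,-0.1272],"dr": [0,0,0],"fingers": 0.09},
    {"slide": [-0.0966,0,-0.1272],"dr": [0,0,0],"fingers": 0.09},
  ],
)

```text
t: 6.25
eef_pos: [696.5, 14.9, 175.7]
tcp_rot: [-1.572, -0.001, -2.996]
ft_force: [0.6, 0.5, -0.7]
opening: 0.947
```

>>> drive_tool(
  steps=[
    {"slide": [0,0,0],"dr": [0,0,0],"fingers": 0.09},
    {"slide": [0,0,0],"dr": [0,0,0],"fingers": 0.09},
    {"slide": [0,0,0],"dr": [0,0,0],"fingers": 0.09},
  ],
)

```text
t: 6.5
eef_pos: [694.4, 8.0, 177.1]
tcp_rot: [-1.571, -0.001, -3.002]
ft_force: [1.0, -0.9, 0.2]
opening: 0.949
```

```bash
python3 - <<'E'
from h import *
from cell import env,optics
s=env.state(); plan(s,694.5,8.5,42,-82.2)
W=optics.camera_model('wrist'); im=optics.read_camera('wrist'); cv2.imwrite('pics/w6.png',im[:,:,::-1])
np.savez('w6.npz',**W)
E
```

```text
t6.50 pos [694.4   8.  177.1] jaw -82.0 open 90.3 F [ 1.  -0.9  0.2] | SHIFT mm [ -0.3 135.1  -0.4] ROT [0.    0.004 0.001]
```

View pics/w6.png

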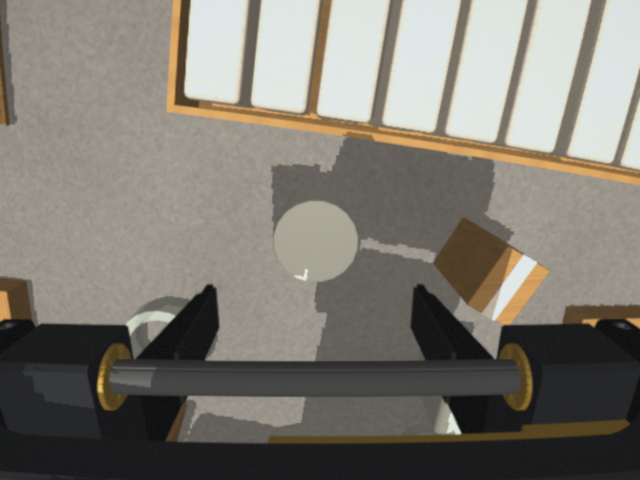

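Lid centred at (316,242), between the fingers. I go down and grip the lid.

>>> drive_tool(
  steps=[
    {"slide": [0,0.04,0],"dr": [0,0,0],"fingers": 0.09},
    {"slide": [0,0.08,0],"dr": [0,0,0],"fingers": 0.09},
    {"slide": [0,0.115,0],"dr": [0,0,0],"fingers": 0.09},
    {"slide": [0,0.135,0],"dr": [0,0,0],"fingers": 0.09},
    {"slide": [0,0.135,0],"dr": [0,0,0],"fingers": 0.09},
  ],
)

```text
t: 6.97
eef_pos: [692.3, 8.0, 38.0]
tcp_rot: [-1.572, -0.007, -3.002]
ft_force: [-0.8, -0.9, 0.4]
opening: 0.943
```

>>> drive_tool(
  steps=[
    {"slide": [0,0,0],"dr": [0,0,0],"fingers": 0.05},
    {"slide": [0,0,0],"dr": [0,0,0],"fingers": 0.05},
    {"slide": [0,0,0],"dr": [0,0,0],"fingers": 0.05},
    {"slide": [0,0,0],"dr": [0,0,0],"fingers": 0.05},
    {"slide": [0,0,0],"dr": [0,0,0],"fingers": 0.05},
  ],
)

```text
t: 7.38
eef_pos: [695.5, 9.0, 44.2]
tcp_rot: [-1.57, 0.002, -3.001]
ft_force: [0.4, -0.9, 0.4]
opening: 0.653
```

>>> drive_tool(
  steps=[
    {"slide": [0,0,0],"dr": [0,0,0],"fingers": 0.05},
    {"slide": [0,0,0],"dr": [0,0,0],"fingers": 0.05},
  ],
)

```text
t: 7.55
eef_pos: [695.5, 9.0, 44.1]
tcp_rot: [-1.57, 0.002, -3.001]
ft_force: [-1.0, -1.4, 7.5]
opening: 0.645
```

```bash
python3 - <<'E'
from h import *
from cell import env,optics
s=env.state()
u=np.array([np.cos(np.radians(7.8)),np.sin(np.radians(7.8))])
for k in (88,-88):
    c=np.array([516.3,-311.5])+k*u; print(c); plan(s,*c,42.7,-82.2)
E
```

```text
[ 603.48580996 -299.55702963]
t7.55 pos [695.5   9.   44.1] jaw -81.9 open 61.3 F [-1.  -1.4  7.5] | SHIFT mm [134.4   1.3 292.6] ROT [-0.001  0.005 -0.002]
[ 429.11419004 -323.44297037]
t7.55 pos [695.5   9.   44.1] jaw -81.9 open 61.3 F [-1.  -1.4  7.5] | SHIFT mm [310.4   1.  291.7] ROT [-0.001  0.005 -0.002]
```

>>> drive_tool(
  steps=[
    {"slide": [0,-0.02,0],"dr": [0,0,0],"fingers": 0.05},
    {"slide": [0,-0.055,0],"dr": [0,0,0],"fingers": 0.05},
    {"slide": [0,-0.09,0],"dr": [0,0,0],"fingers": 0.05},
    {"slide": [0,-0.125,0],"dr": [0,0,0],"fingers": 0.05},
    {"slide": [0.01,-0.13,0.022],"dr": [0,0,0],"fingers": 0.05},
  ],
)

```text
t: 7.97
eef_pos: [690.7, -11.3, 179.5]
tcp_rot: [-1.569, 0.009, -2.998]
ft_force: [1.6, -0.4, -0.5]
opening: 0.646
```

>>> drive_tool(
  steps=[
    {"slide": [0.016,0,0.034],"dr": [0,0,0],"fingers": 0.05},
    {"slide": [0.032,0,0.07],"dr": [0,0,0],"fingers": 0.05},
    {"slide": [0.048,0,0.105],"dr": [0,0,0],"fingers": 0.05},
    {"slide": [0.064,0,0.14],"dr": [0,0,0],"fingers": 0.05},
    {"slide": [0.08,0,0.175],"dr": [0,0,0],"fingers": 0.05},
  ],
)

```text
t: 8.38
eef_pos: [632.6, -199.9, 173.0]
tcp_rot: [-1.571, 0.0, -3.0]
ft_force: [0.7, -0.2, -1.7]
opening: 0.647
```

>>> drive_tool(
  steps=[
    {"slide": [0.016,0,0.035],"dr": [0,0,0],"fingers": 0.05},
    {"slide": [0.032,0,0.07],"dr": [0,0,0],"fingers": 0.05},
    {"slide": [0.0433,0,0.095],"dr": [0,0,0],"fingers": 0.05},
    {"slide": [0.0433,0,0.095],"dr": [0,0,0],"fingers": 0.05},
    {"slide": [0.0433,0,0.095],"dr": [0,0,0],"fingers": 0.05},
  ],
)

```text
t: 8.8
eef_pos: [603.3, -299.8, 172.6]
tcp_rot: [-1.571, -0.0, -3.003]
ft_force: [1.1, 0.6, -2.0]
opening: 0.648
```

```bash
python3 - <<'E'
from h import *
from cell import env,optics
s=env.state(); plan(s,603.5,-299.6,46.7,-82.2)
W=optics.camera_model('wrist'); im=optics.read_camera('wrist'); cv2.imwrite('pics/w7.png',im[:,:,::-1])
im=optics.read_camera('side'); cv2.imwrite('pics/side7.png',im[:,:,::-1])
np.savez('w7.npz',**W)
E
```

```text
t8.80 pos [ 603.3 -299.8  172.6] jaw -82.1 open 61.6 F [ 1.1  0.6 -2. ] | SHIFT mm [ -0.3 125.9  -0.2] ROT [0.    0.002 0.   ]
```

View pics/w7.png

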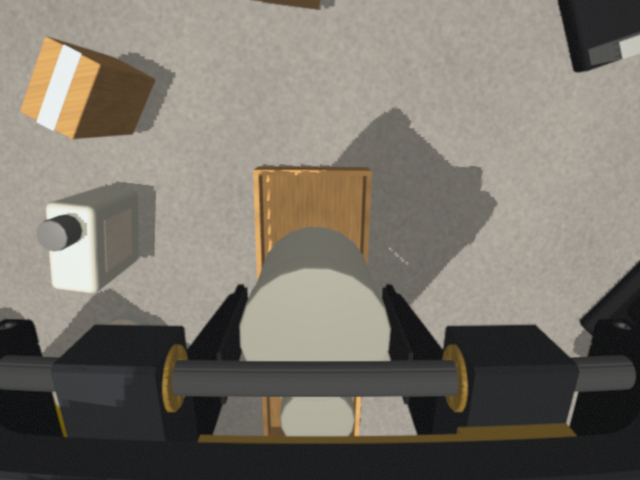

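View pics/side7.png

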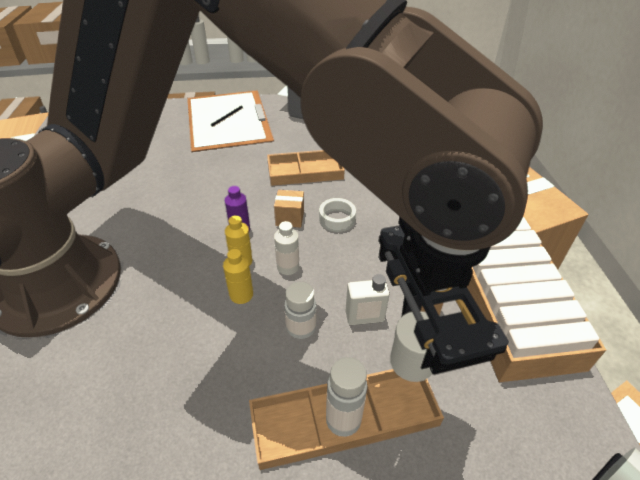

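>>> drive_tool(
  steps=[
    {"slide": [0,0.04,0],"dr": [0,0,0],"fingers": 0.05},
    {"slide": [0,0.08,0],"dr": [0,0,0],"fingers": 0.05},
    {"slide": [0,0.108,0],"dr": [0,0,0],"fingers": 0.05},
    {"slide": [0,0.118,0],"dr": [0,0,0],"fingers": 0.05},
    {"slide": [0,0.122,0],"dr": [0,0,0],"fingers": 0.05},
  ],
)

```text
t: 9.32
eef_pos: [603.9, -297.0, 49.0]
tcp_rot: [-1.573, -0.002, -2.999]
ft_force: [-0.3, -0.2, -1.7]
opening: 0.642
```

>>> drive_tool(
  steps=[
    {"slide": [0,0.001,0],"dr": [0,0,0],"fingers": 0.05},
    {"slide": [0,0.002,0],"dr": [0,0,0],"fingers": 0.05},
    {"slide": [0,0.003,0],"dr": [0,0,0],"fingers": 0.05},
    {"slide": [0,0.003,0],"dr": [0,0,0],"fingers": 0.05},
  ],
)

```text
t: 9.65
eef_pos: [604.5, -298.9, 49.1]
tcp_rot: [-1.569, 0.002, -3.001]
ft_force: [0.3, -0.3, -2.0]
opening: 0.646
```

>>> drive_tool(
  steps=[
    {"slide": [0,0.001,0],"dr": [0,0,0],"fingers": 0.05},
    {"slide": [0,0.001,0],"dr": [0,0,0],"fingers": 0.05},
    {"slide": [0,0.001,0],"dr": [0,0,0],"fingers": 0.05},
  ],
)

```text
t: 9.9
eef_pos: [604.4, -299.0, 48.1]
tcp_rot: [-1.57, 0.002, -3.001]
ft_force: [-1.8, 0.4, 6.2]
opening: 0.648
```

>>> drive_tool(
  steps=[
    {"slide": [0,0,0],"dr": [0,0,0],"fingers": 0.085},
    {"slide": [0,0,0],"dr": [0,0,0],"fingers": 0.085},
    {"slide": [0,0,0],"dr": [0,0,0],"fingers": 0.085},
    {"slide": [0,0,0],"dr": [0,0,0],"fingers": 0.085},
  ],
)

```text
t: 10.23
eef_pos: [604.0, -298.7, 46.8]
tcp_rot: [-1.571, 0.0, -3.001]
ft_force: [-0.6, 0.5, -0.6]
opening: 0.864
```

>>> drive_tool(
  steps=[
    {"slide": [0,-0.02,0],"dr": [0,0,0],"fingers": 0.085},
    {"slide": [0,-0.06,0],"dr": [0,0,0],"fingers": 0.085},
    {"slide": [0,-0.1,0],"dr": [0,0,0],"fingers": 0.085},
    {"slide": [0,-0.14,0],"dr": [0,0,0],"fingers": 0.085},
    {"slide": [0,-0.15,0],"dr": [0,0,0],"fingers": 0.085},
  ],
)

```text
t: 10.65
eef_pos: [605.6, -299.6, 203.4]
tcp_rot: [-1.565, 0.007, -3.001]
ft_force: [0.2, -0.5, -0.2]
opening: 0.898
```

```bash
python3 - <<'E'
from h import *
from cell import env,optics
s=env.state(); plan(s,450,2.5,196,-82.2)
im=optics.read_camera('side'); cv2.imwrite('pics/side8.png',im[:,:,::-1])
E
```

```text
t10.65 pos [ 605.6 -299.6  203.4] jaw -81.9 open 85.4 F [ 0.2 -0.5 -0.2] | SHIFT mm [ 111.7    4.9 -321. ] ROT [-0.006  0.005 -0.007]
```

View pics/side8.png

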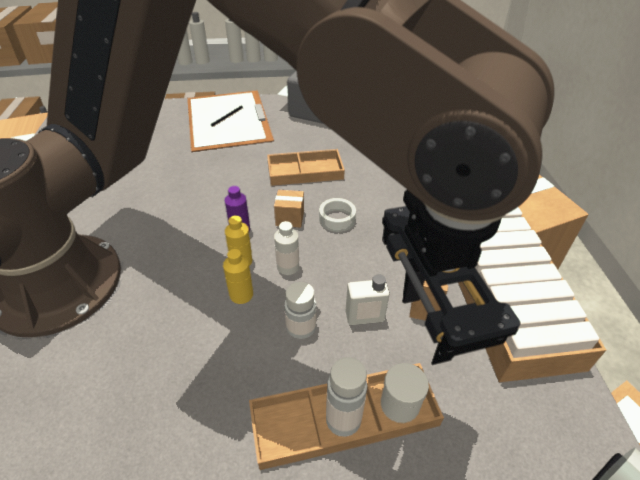

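>>> drive_tool(
  steps=[
    {"slide": [0.012,0,-0.036],"dr": [0,0,0],"fingers": 0.075},
    {"slide": [0.025,0,-0.072],"dr": [0,0,0],"fingers": 0.075},
    {"slide": [0.037,0,-0.108],"dr": [0,0,0],"fingers": 0.075},
    {"slide": [0.05,0,-0.145],"dr": [0,0,0],"fingers": 0.075},
    {"slide": [0.0625,0,-0.1825],"dr": [0,0,0],"fingers": 0.075},
  ],
)

```text
t: 11.12
eef_pos: [514.9, -125.3, 195.6]
tcp_rot: [-1.571, -0.001, -3.001]
ft_force: [2.2, -0.0, 1.0]
opening: 0.789
```

>>> drive_tool(
  steps=[
    {"slide": [0.012,0,-0.036],"dr": [0,0,0],"fingers": 0.075},
    {"slide": [0.025,0,-0.072],"dr": [0,0,0],"fingers": 0.075},
    {"slide": [0.037,0,-0.108],"dr": [0,0,0],"fingers": 0.075},
    {"slide": [0.0472,0,-0.138],"dr": [0,0,0],"fingers": 0.075},
    {"slide": [0.0472,0,-0.138],"dr": [0,0,0],"fingers": 0.075},
  ],
)

```text
t: 11.53
eef_pos: [447.2, 6.8, 196.0]
tcp_rot: [-1.572, -0.002, -2.998]
ft_force: [0.7, 0.4, 0.3]
opening: 0.788
```

>>> drive_tool(
  steps=[
    {"slide": [0,0,0],"dr": [0,0,0],"fingers": 0.075},
    {"slide": [0,0,0],"dr": [0,0,0],"fingers": 0.075},
    {"slide": [0,0,0],"dr": [0,0,0],"fingers": 0.075},
  ],
)

```text
t: 11.78
eef_pos: [450.8, 2.5, 196.3]
tcp_rot: [-1.571, -0.0, -3.002]
ft_force: [0.8, 0.1, -0.0]
opening: 0.794
```

```bash
python3 - <<'E'
from h import *
from cell import env,optics
s=env.state(); plan(s,450,2.5,46,-82.2); print(s['joints'].round(2))
W=optics.camera_model('wrist'); im=optics.read_camera('wrist'); cv2.imwrite('pics/w9.png',im[:,:,::-1])
np.savez('w9.npz',**W)
E
```

```text
t11.78 pos [450.8   2.5 196.3] jaw -82.0 open 75.5 F [ 0.8  0.1 -0. ] | SHIFT mm [ 8.000e-01  1.503e+02 -1.000e-01] ROT [-0.     0.004  0.   ]
[-0.14  0.27  1.99 -0.    0.88  1.29]
```

View pics/w9.png

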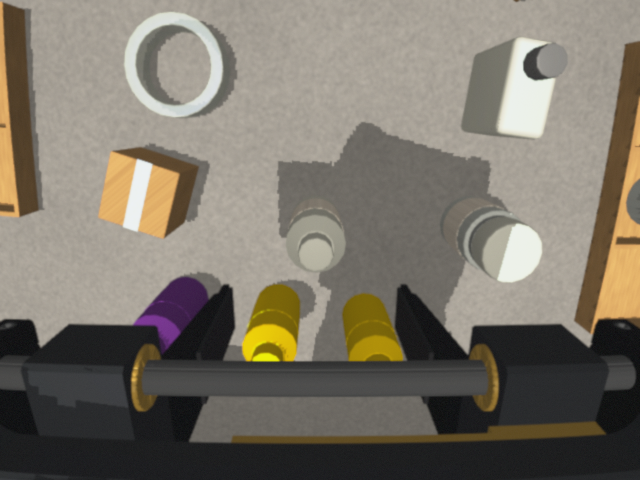

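The slim bottle's cap is centred at (316,252) and the yellow bottles are well clear. I descend and grip.

>>> drive_tool(
  steps=[
    {"slide": [0,0.04,0],"dr": [0,0,0],"fingers": 0.075},
    {"slide": [0,0.08,0],"dr": [0,0,0],"fingers": 0.075},
    {"slide": [0,0.12,0],"dr": [0,0,0],"fingers": 0.075},
    {"slide": [0,0.142,0],"dr": [0,0,0],"fingers": 0.075},
    {"slide": [0,0.15,0],"dr": [0,0,0],"fingers": 0.075},
  ],
)

```text
t: 12.25
eef_pos: [449.2, 2.6, 43.5]
tcp_rot: [-1.572, -0.005, -3.002]
ft_force: [-0.8, -0.8, -0.2]
opening: 0.789
```

>>> drive_tool(
  steps=[
    {"slide": [0,0,0],"dr": [0,0,0],"fingers": 0.03},
    {"slide": [0,0,0],"dr": [0,0,0],"fingers": 0.03},
    {"slide": [0,0,0],"dr": [0,0,0],"fingers": 0.03},
    {"slide": [0,0,0],"dr": [0,0,0],"fingers": 0.03},
    {"slide": [0,0,0],"dr": [0,0,0],"fingers": 0.03},
  ],
)

```text
t: 12.67
eef_pos: [451.0, 3.1, 47.8]
tcp_rot: [-1.57, 0.002, -3.001]
ft_force: [0.3, -0.5, -0.9]
opening: 0.494
```

>>> drive_tool(
  steps=[
    {"slide": [0,0,0],"dr": [0,0,0],"fingers": 0.03},
    {"slide": [0,0,0],"dr": [0,0,0],"fingers": 0.03},
    {"slide": [0,0,0],"dr": [0,0,0],"fingers": 0.03},
  ],
)

```text
t: 12.92
eef_pos: [451.0, 3.1, 47.6]
tcp_rot: [-1.57, 0.002, -3.001]
ft_force: [-0.9, -0.9, 9.5]
opening: 0.458
```

>>> drive_tool(
  steps=[
    {"slide": [0,-0.02,0],"dr": [0,0,0],"fingers": 0.03},
    {"slide": [0,-0.06,0],"dr": [0,0,0],"fingers": 0.03},
    {"slide": [0,-0.1,0],"dr": [0,0,0],"fingers": 0.03},
    {"slide": [0,-0.135,0],"dr": [0,0,0],"fingers": 0.03},
    {"slide": [0.004,-0.14,0.02],"dr": [0,0,0],"fingers": 0.03},
  ],
)

```text
t: 13.33
eef_pos: [450.8, -15.9, 192.1]
tcp_rot: [-1.569, 0.008, -2.999]
ft_force: [1.0, -0.0, -1.6]
opening: 0.459
```

>>> drive_tool(
  steps=[
    {"slide": [0.007,0,0.037],"dr": [0,0,0],"fingers": 0.03},
    {"slide": [0.015,0,0.075],"dr": [0,0,0],"fingers": 0.03},
    {"slide": [0.023,0,0.112],"dr": [0,0,0],"fingers": 0.03},
    {"slide": [0.031,0,0.15],"dr": [0,0,0],"fingers": 0.03},
    {"slide": [0.039,0,0.187],"dr": [0,0,0],"fingers": 0.03},
  ],
)

```text
t: 13.75
eef_pos: [436.2, -209.4, 187.0]
tcp_rot: [-1.571, 0.0, -3.001]
ft_force: [0.7, 0.0, -1.4]
opening: 0.459
```

>>> drive_tool(
  steps=[
    {"slide": [0.007,0,0.037],"dr": [0,0,0],"fingers": 0.03},
    {"slide": [0.015,0,0.075],"dr": [0,0,0],"fingers": 0.03},
    {"slide": [0.0239,0,0.1126],"dr": [0,0,0],"fingers": 0.03},
    {"slide": [0.0239,0,0.1126],"dr": [0,0,0],"fingers": 0.03},
    {"slide": [0.0239,0,0.1126],"dr": [0,0,0],"fingers": 0.03},
  ],
)

```text
t: 14.17
eef_pos: [428.3, -324.0, 186.4]
tcp_rot: [-1.571, -0.0, -3.004]
ft_force: [-1.2, 0.5, -1.2]
opening: 0.462
```

```bash
python3 - <<'E'
from h import *
from cell import env,optics
s=env.state(); plan(s,429.1,-323.4,50.7,-82.2)
im=optics.read_camera('side'); cv2.imwrite('pics/side10.png',im[:,:,::-1])
im=optics.read_camera('wrist'); cv2.imwrite('pics/w10.png',im[:,:,::-1])
E
```

```text
t14.17 pos [ 428.3 -324.   186.4] jaw -82.1 open 44.0 F [-1.2  0.5 -1.2] | SHIFT mm [ -1.  135.7  -0.4] ROT [0.    0.002 0.   ]
```

View pics/side10.png

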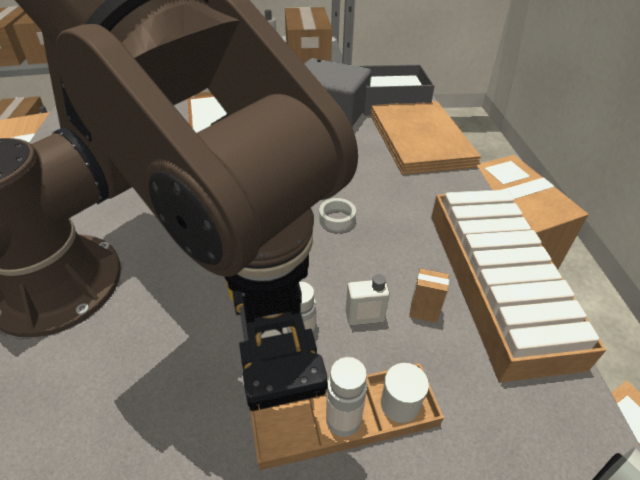

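View pics/w10.png

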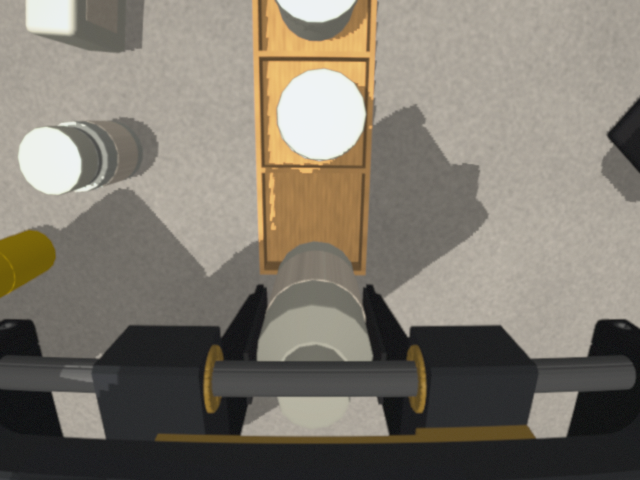

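>>> drive_tool(
  steps=[
    {"slide": [-0.001,0.04,0],"dr": [0,0,0],"fingers": 0.03},
    {"slide": [-0.001,0.08,0],"dr": [0,0,0],"fingers": 0.03},
    {"slide": [-0.001,0.115,0],"dr": [0,0,0],"fingers": 0.03},
    {"slide": [-0.001,0.127,0],"dr": [0,0,0],"fingers": 0.03},
    {"slide": [-0.001,0.132,0],"dr": [0,0,0],"fingers": 0.03},
  ],
)

```text
t: 14.68
eef_pos: [429.4, -320.3, 52.5]
tcp_rot: [-1.574, -0.002, -2.999]
ft_force: [-0.3, 0.2, -1.5]
opening: 0.459
```

>>> drive_tool(
  steps=[
    {"slide": [0,0.001,0],"dr": [0,0,0],"fingers": 0.03},
    {"slide": [0,0.002,0],"dr": [0,0,0],"fingers": 0.03},
    {"slide": [0,0.003,0],"dr": [0,0,0],"fingers": 0.03},
    {"slide": [0,0.003,0],"dr": [0,0,0],"fingers": 0.03},
  ],
)

```text
t: 15.02
eef_pos: [430.4, -322.6, 52.8]
tcp_rot: [-1.569, 0.001, -3.0]
ft_force: [0.2, -0.3, -1.0]
opening: 0.457
```

>>> drive_tool(
  steps=[
    {"slide": [0,0.001,0],"dr": [0,0,0],"fingers": 0.03},
    {"slide": [0,0.001,0],"dr": [0,0,0],"fingers": 0.03},
    {"slide": [0,0.001,0],"dr": [0,0,0],"fingers": 0.03},
  ],
)

```text
t: 15.27
eef_pos: [430.4, -322.9, 51.6]
tcp_rot: [-1.569, 0.001, -3.001]
ft_force: [0.6, 1.1, 6.0]
opening: 0.459
```

>>> drive_tool(
  steps=[
    {"slide": [0,0,0],"dr": [0,0,0],"fingers": 0.075},
    {"slide": [0,0,0],"dr": [0,0,0],"fingers": 0.075},
    {"slide": [0,0,0],"dr": [0,0,0],"fingers": 0.075},
    {"slide": [0,0,0],"dr": [0,0,0],"fingers": 0.075},
    {"slide": [0,-0.015,0],"dr": [0,0,0],"fingers": 0.075},
  ],
)

```text
t: 15.68
eef_pos: [429.1, -321.7, 63.9]
tcp_rot: [-1.574, -0.002, -3.001]
ft_force: [0.3, 0.5, -0.2]
opening: 0.751
```

>>> drive_tool(
  steps=[
    {"slide": [0,-0.03,0],"dr": [0,0,0],"fingers": 0.075},
    {"slide": [0,-0.065,0],"dr": [0,0,0],"fingers": 0.075},
    {"slide": [0,-0.1,0],"dr": [0,0,0],"fingers": 0.075},
    {"slide": [0,-0.135,0],"dr": [0,0,0],"fingers": 0.075},
    {"slide": [0,-0.135,0],"dr": [0,0,0],"fingers": 0.075},
  ],
)

```text
t: 16.1
eef_pos: [431.6, -323.8, 206.7]
tcp_rot: [-1.564, 0.006, -3.001]
ft_force: [0.0, 0.8, -0.0]
opening: 0.788
```

```bash
python3 - <<'E'
from h import *
from cell import env,optics
s=env.state(); plan(s,686.5,-130.5,195,-110.5); print(s['joints'].round(2))
im=optics.read_camera('side'); cv2.imwrite('pics/side11.png',im[:,:,::-1])
E
```

```text
t16.10 pos [ 431.6 -323.8  206.7] jaw -81.9 open 75.0 F [ 0.   0.8 -0. ] | SHIFT mm [-279.5   12.2 -155.7] ROT [-0.006  0.499 -0.007]
[-0.77  0.38  1.78  0.    0.97  0.66]
```

View pics/side11.png

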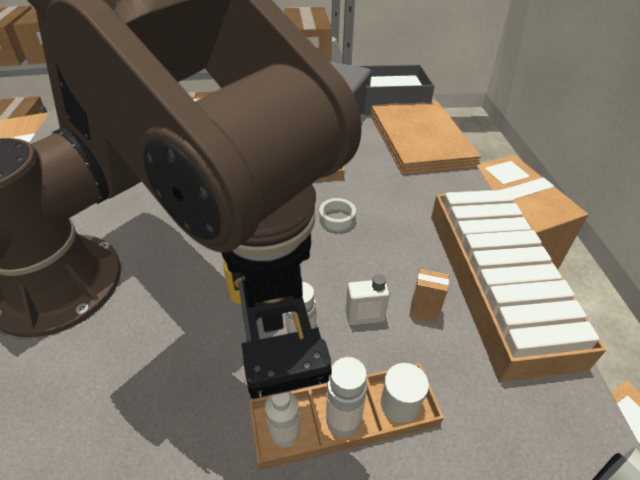

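>>> drive_tool(
  steps=[
    {"slide": [-0.034,0,-0.019],"dr": [0,0,0],"fingers": 0.075},
    {"slide": [-0.07,0,-0.038],"dr": [0,0,0],"fingers": 0.075},
    {"slide": [-0.106,0,-0.058],"dr": [0,0,0],"fingers": 0.075},
    {"slide": [-0.142,0,-0.078],"dr": [0,0,0],"fingers": 0.075},
    {"slide": [-0.178,0,-0.098],"dr": [0,0,0],"fingers": 0.075},
  ],
)

```text
t: 16.57
eef_pos: [593.3, -198.8, 199.1]
tcp_rot: [-1.572, -0.002, -3.001]
ft_force: [0.1, -1.1, -1.2]
opening: 0.79
```

>>> drive_tool(
  steps=[
    {"slide": [-0.035,0,-0.02],"dr": [0,0.12,0],"fingers": 0.075},
    {"slide": [-0.07,0,-0.04],"dr": [0,0.24,0],"fingers": 0.075},
    {"slide": [-0.1031,0,-0.0566],"dr": [0,0.36,0],"fingers": 0.075},
    {"slide": [-0.1031,0,-0.0566],"dr": [0,0.48,0],"fingers": 0.075},
    {"slide": [-0.1031,0,-0.0566],"dr": [0,0.499,0],"fingers": 0.075},
  ],
)

```text
t: 16.98
eef_pos: [687.0, -128.2, 198.0]
tcp_rot: [-1.571, -0.003, 2.78]
ft_force: [-1.0, 0.2, -0.7]
opening: 0.791
```

>>> drive_tool(
  steps=[
    {"slide": [0,0,0],"dr": [0,0,0],"fingers": 0.075},
    {"slide": [0,0,0],"dr": [0,0,0],"fingers": 0.075},
  ],
)

```text
t: 17.15
eef_pos: [685.7, -130.6, 199.8]
tcp_rot: [-1.571, -0.001, 2.786]
ft_force: [0.3, -0.3, -0.3]
opening: 0.791
```

```bash
python3 - <<'E'
from h import *
from cell import env,optics
s=env.state(); plan(s,686.5,-130.5,43,-110.5); print(s['joints'].round(2))
W=optics.camera_model('wrist'); im=optics.read_camera('wrist'); cv2.imwrite('pics/w12.png',im[:,:,::-1])
np.savez('w12.npz',**W)
E
```

```text
t17.15 pos [ 685.7 -130.6  199.8] jaw -110.4 open 75.2 F [ 0.3 -0.3 -0.3] | SHIFT mm [ -0.9 156.8  -0.4] ROT [-0.     0.002  0.001]
[-0.28  0.61  1.38 -0.    1.16  1.64]
```

View pics/w12.png

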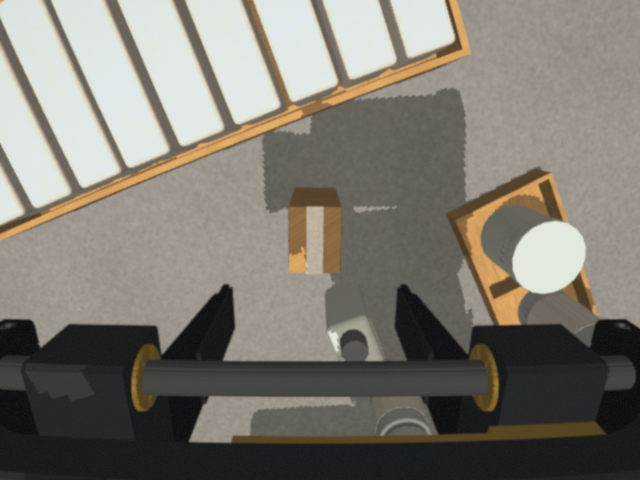

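The carton's top runs from (289,206) to (341,273), square with the jaws and centred. I descend and grip.

>>> drive_tool(
  steps=[
    {"slide": [0,0.04,0],"dr": [0,0,0],"fingers": 0.07},
    {"slide": [0,0.08,0],"dr": [0,0,0],"fingers": 0.07},
    {"slide": [0,0.12,0],"dr": [0,0,0],"fingers": 0.07},
    {"slide": [0,0.15,0],"dr": [0,0,0],"fingers": 0.07},
    {"slide": [0,0.157,0],"dr": [0,0,0],"fingers": 0.07},
  ],
)

```text
t: 17.62
eef_pos: [683.6, -130.2, 38.6]
tcp_rot: [-1.57, -0.007, 2.784]
ft_force: [-1.3, -0.4, -0.4]
opening: 0.738
```

>>> drive_tool(
  steps=[
    {"slide": [0,0,0],"dr": [0,0,0],"fingers": 0.025},
    {"slide": [0,0,0],"dr": [0,0,0],"fingers": 0.025},
    {"slide": [0,0,0],"dr": [0,0,0],"fingers": 0.025},
    {"slide": [0,0,0],"dr": [0,0,0],"fingers": 0.025},
    {"slide": [0,0,0],"dr": [0,0,0],"fingers": 0.025},
  ],
)

```text
t: 18.03
eef_pos: [687.3, -130.1, 45.6]
tcp_rot: [-1.571, 0.003, 2.784]
ft_force: [0.3, 0.0, -1.0]
opening: 0.445
```

>>> drive_tool(
  steps=[
    {"slide": [0,0,0],"dr": [0,0,0],"fingers": 0.025},
    {"slide": [0,0,0],"dr": [0,0,0],"fingers": 0.025},
    {"slide": [0,0,0],"dr": [0,0,0],"fingers": 0.025},
  ],
)

```text
t: 18.28
eef_pos: [687.1, -130.0, 45.1]
tcp_rot: [-1.571, 0.002, 2.784]
ft_force: [-2.0, -0.7, 7.4]
opening: 0.397
```

```bash
python3 - <<'E'
from h import *
from cell import env
a=cv2.imread('pics/side0.png')
cv2.imwrite('pics/side_c3.png',cv2.resize(a[140:200,255:355],None,fx=7,fy=7,interpolation=cv2.INTER_CUBIC))
s=env.state(); plan(s,459,313.5,170,-86.5)
E
```

```text
t18.28 pos [ 687.1 -130.    45.1] jaw -110.5 open 37.7 F [-2.  -0.7  7.4] | SHIFT mm [ 368.8 -125.6 -335.5] ROT [-0.    -0.419 -0.002]
```

View pics/side_c3.png

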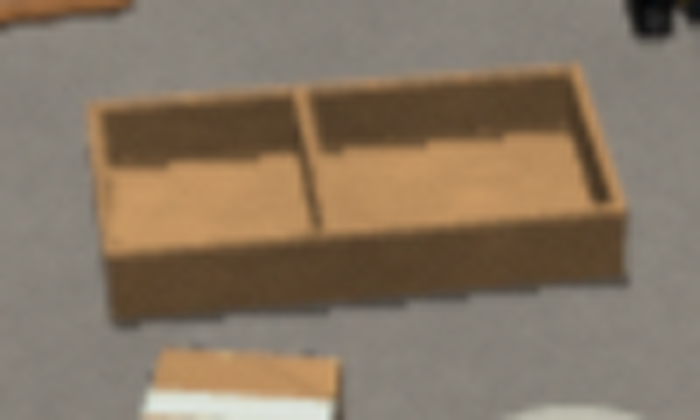

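```bash
python3 - <<'E'
from h import *
from cell import optics
S=optics.camera_model('side'); f=lambda p:crop(p,(255,140),7)
print(*rect([plane(S,f(p),28) for p in [(90,103),(578,66),(628,210),(107,254)]]))
print(plane(S,f((302,88)),28),plane(S,f((318,236)),28))
E
```

```text
[505.3 315.1] [(176.2, 3.0), (90.6, -86.4), (177.3, -176.7), (91.4, 92.9)]
[490.36477196 358.95065179] [490.16616485 268.56977908]
```

>>> drive_tool(
  steps=[
    {"slide": [0,-0.02,0],"dr": [0,0,0],"fingers": 0.025},
    {"slide": [0,-0.055,0],"dr": [0,0,0],"fingers": 0.025},
    {"slide": [0,-0.09,0],"dr": [0,0,0],"fingers": 0.025},
    {"slide": [0,-0.12,0],"dr": [0,0,0],"fingers": 0.025},
    {"slide": [0.015,-0.125,-0.0135],"dr": [0,0,0],"fingers": 0.025},
  ],
)

```text
t: 18.7
eef_pos: [679.9, -114.6, 174.6]
tcp_rot: [-1.571, 0.009, 2.782]
ft_force: [0.2, 0.8, -0.6]
opening: 0.398
```

>>> drive_tool(
  steps=[
    {"slide": [0.028,0,-0.025],"dr": [0,0,0],"fingers": 0.025},
    {"slide": [0.057,0,-0.051],"dr": [0,0,0],"fingers": 0.025},
    {"slide": [0.086,0,-0.077],"dr": [0,0,0],"fingers": 0.025},
    {"slide": [0.115,0,-0.104],"dr": [0,0,0],"fingers": 0.025},
    {"slide": [0.145,0,-0.131],"dr": [0,0,0],"fingers": 0.025},
  ],
)

```text
t: 19.12
eef_pos: [586.2, 62.9, 168.9]
tcp_rot: [-1.571, 0.0, 2.783]
ft_force: [0.4, 0.5, -0.3]
opening: 0.397
```

>>> drive_tool(
  steps=[
    {"slide": [0.029,0,-0.026],"dr": [0,0,0],"fingers": 0.025},
    {"slide": [0.058,0,-0.052],"dr": [0,0,0],"fingers": 0.025},
    {"slide": [0.087,0,-0.079],"dr": [0,0,0],"fingers": 0.025},
    {"slide": [0.116,0,-0.105],"dr": [0,0,0],"fingers": 0.025},
    {"slide": [0.145,0,-0.131],"dr": [0,0,0],"fingers": 0.025},
  ],
)

```text
t: 19.53
eef_pos: [496.3, 236.5, 169.0]
tcp_rot: [-1.571, 0.0, 2.783]
ft_force: [0.5, -0.2, -1.3]
opening: 0.399
```

>>> drive_tool(
  steps=[
    {"slide": [0.029,0,-0.026],"dr": [0,-0.1,0],"fingers": 0.025},
    {"slide": [0.05,0,-0.045],"dr": [0,-0.2,0],"fingers": 0.025},
    {"slide": [0.0657,0,-0.0598],"dr": [0,-0.3,0],"fingers": 0.025},
    {"slide": [0.0657,0,-0.0598],"dr": [0,-0.4,0],"fingers": 0.025},
    {"slide": [0.0657,0,-0.0598],"dr": [0,-0.415,0],"fingers": 0.025},
  ],
)

```text
t: 19.95
eef_pos: [456.1, 315.2, 168.9]
tcp_rot: [-1.571, 0.0, -3.078]
ft_force: [0.3, -0.1, -0.2]
opening: 0.397
```

```bash
python3 - <<'E'
from h import *
from cell import env,optics
s=env.state(); plan(s,456.6,313.2,47.7,-86.8); print(s['joints'].round(2))
for n in('wrist','scene'):
    W=optics.camera_model(n); im=optics.read_camera(n); cv2.imwrite('pics/%s13.png'%n,im[:,:,::-1])
    np.savez('%s13.npz'%n,**W)
E
```

```text
t19.95 pos [456.1 315.2 168.9] jaw -86.3 open 37.7 F [ 0.3 -0.1 -0.2] | SHIFT mm [ -0.3 121.2   2. ] ROT [ 0.     0.008 -0.   ]
[ 0.49  0.44  1.79 -0.    0.91  1.99]
```

View pics/wrist13.png

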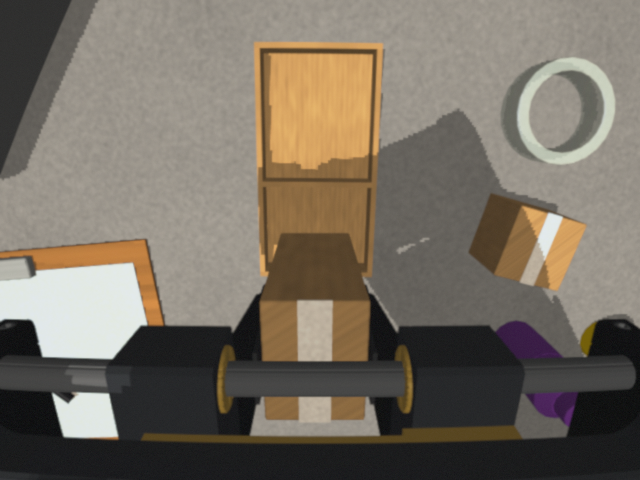

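View pics/scene13.png

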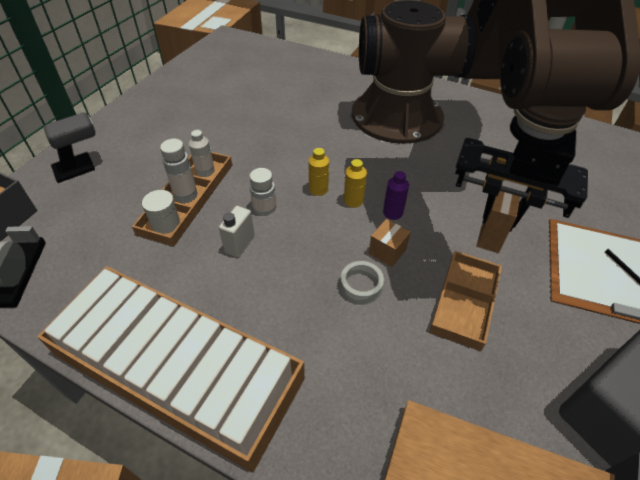

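```bash
python3 - <<'E'
from h import *
W=dict(np.load('wrist13.npz'))
P=[plane(W,p,28) for p in [(255,44),(383,44),(373,275),(261,275)]]
print(np.round(P,1)); print(*rect(P)); print('div',plane(W,(260,182),28),plane(W,(376,182),28))
E
```

```text
[[591.  365.7]
 [596.9 274.5]
 [421.1 263.9]
 [415.2 356.3]]
[506.  315.1] [(91.5, -86.3), (176.1, -176.5), (92.6, 93.6), (176.0, 3.1)]
div [492.02482064 359.06864868] [497.73523782 269.59374725]
```

>>> drive_tool(
  steps=[
    {"slide": [0,0.02,0.0025],"dr": [0,0,0],"fingers": 0.025},
    {"slide": [0,0.06,0.0025],"dr": [0,0,0],"fingers": 0.025},
    {"slide": [0,0.095,0.0025],"dr": [0,0,0],"fingers": 0.025},
    {"slide": [0,0.112,0.0025],"dr": [0,0,0],"fingers": 0.025},
    {"slide": [0,0.117,0.0025],"dr": [0,0,0],"fingers": 0.025},
  ],
)

```text
t: 20.47
eef_pos: [456.2, 309.9, 49.1]
tcp_rot: [-1.569, -0.005, -3.089]
ft_force: [-12.1, -11.1, 42.4]
opening: 0.396
```

>>> drive_tool(
  steps=[
    {"slide": [0,0.001,0],"dr": [0,0,0],"fingers": 0.025},
    {"slide": [0,0.002,0],"dr": [0,0,0],"fingers": 0.025},
    {"slide": [0,0.003,0],"dr": [0,0,0],"fingers": 0.025},
    {"slide": [0,0.003,0],"dr": [0,0,0],"fingers": 0.025},
  ],
)

```text
t: 20.8
eef_pos: [457.7, 311.6, 49.3]
tcp_rot: [-1.571, 0.001, -3.086]
ft_force: [-0.6, 0.3, -0.7]
opening: 0.399
```

>>> drive_tool(
  steps=[
    {"slide": [0,0.001,0],"dr": [0,0,0],"fingers": 0.025},
    {"slide": [0,0.001,0],"dr": [0,0,0],"fingers": 0.025},
    {"slide": [0,0.001,0],"dr": [0,0,0],"fingers": 0.025},
  ],
)

```text
t: 21.05
eef_pos: [457.6, 311.7, 49.0]
tcp_rot: [-1.571, 0.002, -3.085]
ft_force: [-0.9, -2.0, 9.1]
opening: 0.393
```

```bash
python3 - <<'E'
from h import *
from cell import env,optics
im=optics.read_camera('scene'); cv2.imwrite('pics/scene14.png',cv2.resize(im[130:360,380:640,::-1],None,fx=2.5,fy=2.5))
E
```

```text
(no output)
```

View pics/scene14.png

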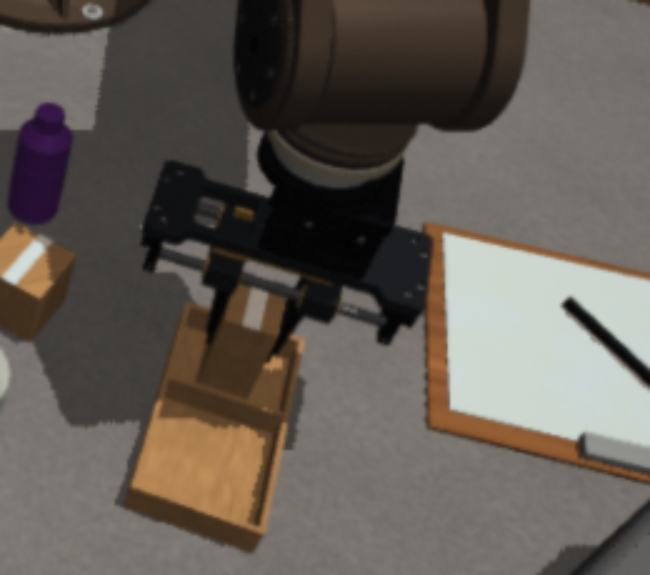

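>>> drive_tool(
  steps=[
    {"slide": [0,0,0],"dr": [0,0,0],"fingers": 0.065},
    {"slide": [0,0,0],"dr": [0,0,0],"fingers": 0.065},
    {"slide": [0,0,0],"dr": [0,0,0],"fingers": 0.065},
    {"slide": [0,0,0],"dr": [0,0,0],"fingers": 0.065},
    {"slide": [0,-0.015,0],"dr": [0,0,0],"fingers": 0.065},
  ],
)

```text
t: 21.52
eef_pos: [456.1, 311.0, 60.9]
tcp_rot: [-1.569, -0.003, -3.085]
ft_force: [-0.5, -0.2, 1.2]
opening: 0.663
```

>>> drive_tool(
  steps=[
    {"slide": [0,-0.03,0],"dr": [0,0,0],"fingers": 0.075},
    {"slide": [0,-0.065,0],"dr": [0,0,0],"fingers": 0.075},
    {"slide": [0,-0.1,0],"dr": [0,0,0],"fingers": 0.075},
    {"slide": [0,-0.135,0],"dr": [0,0,0],"fingers": 0.075},
    {"slide": [0,-0.135,0],"dr": [0,0,0],"fingers": 0.075},
  ],
)

```text
t: 21.93
eef_pos: [459.0, 312.7, 203.8]
tcp_rot: [-1.575, 0.009, -3.085]
ft_force: [0.7, -0.6, 0.7]
opening: 0.788
```

```bash
python3 - <<'E'
from h import *
from cell import env,optics
s=env.state(); plan(s,578.5,-131,197,-88)
im=optics.read_camera('scene'); cv2.imwrite('pics/scene15.png',cv2.resize(im[130:360,380:640,::-1],None,fx=2.5,fy=2.5))
E
```

```text
t21.93 pos [459.  312.7 203.8] jaw -86.7 open 74.9 F [ 0.7 -0.6  0.7] | SHIFT mm [-94.    5.9 449.8] ROT [ 0.004  0.022 -0.009]
```

View pics/scene15.png

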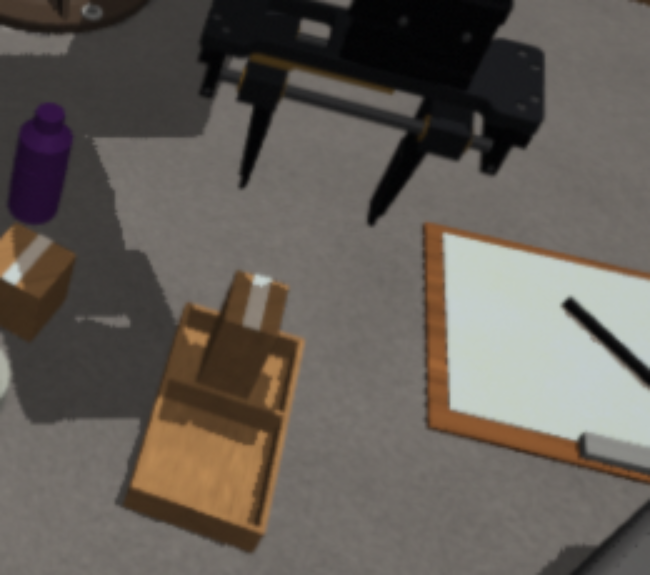

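>>> drive_tool(
  steps=[
    {"slide": [-0.007,0,0.035],"dr": [0,0,0],"fingers": 0.075},
    {"slide": [-0.015,0,0.072],"dr": [0,0,0],"fingers": 0.075},
    {"slide": [-0.024,0,0.11],"dr": [0,0,0],"fingers": 0.075},
    {"slide": [-0.032,0,0.15],"dr": [0,0,0],"fingers": 0.075},
    {"slide": [-0.04,0,0.19],"dr": [0,0,0],"fingers": 0.075},
  ],
)

```text
t: 22.4
eef_pos: [507.5, 122.4, 196.4]
tcp_rot: [-1.571, -0.002, -3.084]
ft_force: [0.5, 0.1, -0.3]
opening: 0.79
```

>>> drive_tool(
  steps=[
    {"slide": [-0.008,0,0.04],"dr": [0,0.005,0],"fingers": 0.075},
    {"slide": [-0.017,0,0.08],"dr": [0,0.01,0],"fingers": 0.075},
    {"slide": [-0.025,0,0.12],"dr": [0,0.015,0],"fingers": 0.075},
    {"slide": [-0.034,0,0.16],"dr": [0,0.02,0],"fingers": 0.075},
    {"slide": [-0.042,0,0.198],"dr": [0,0.022,0],"fingers": 0.075},
  ],
)

```text
t: 22.82
eef_pos: [560.8, -73.3, 196.3]
tcp_rot: [-1.571, -0.002, -3.108]
ft_force: [0.6, 1.5, 0.2]
opening: 0.79
```

>>> drive_tool(
  steps=[
    {"slide": [-0.007,0,0.035],"dr": [0,0,0],"fingers": 0.075},
    {"slide": [-0.0128,0,0.06],"dr": [0,0,0],"fingers": 0.075},
    {"slide": [-0.0128,0,0.061],"dr": [0,0,0],"fingers": 0.075},
    {"slide": [-0.0128,0,0.061],"dr": [0,0,0],"fingers": 0.075},
    {"slide": [-0.0128,0,0.061],"dr": [0,0,0],"fingers": 0.075},
  ],
)

```text
t: 23.23
eef_pos: [575.3, -131.0, 196.6]
tcp_rot: [-1.572, -0.002, -3.107]
ft_force: [0.2, 0.0, 0.3]
opening: 0.792
```

```bash
python3 - <<'E'
from h import *
from cell import env,optics
s=env.state(); plan(s,578.5,-131,41,-88); print(s['joints'].round(2))
W=optics.camera_model('wrist'); im=optics.read_camera('wrist'); cv2.imwrite('pics/w16.png',im[:,:,::-1])
np.savez('w16.npz',**W)
E
```

```text
t23.23 pos [ 575.3 -131.   196.6] jaw -88.0 open 75.3 F [0.2 0.  0.3] | SHIFT mm [ -3.5 155.6   0.3] ROT [ 0.001 -0.     0.002]
[-0.34  0.46  1.67  0.    1.02  1.2 ]
```

View pics/w16.png

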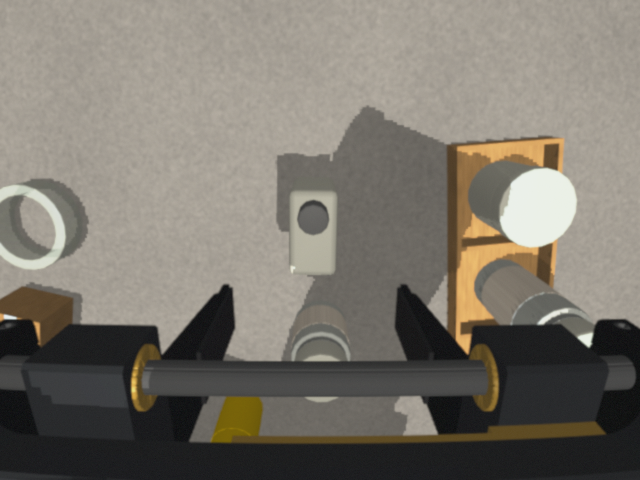

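```bash
python3 - <<'E'
from h import *
from cell import env
W=dict(np.load('w16.npz'))
print(*rect([plane(W,p,80) for p in [(292,191),(336.5,191.5),(335,274),(290,273)]]),plane(W,(314,214),100))
E
```

```text
[ 578.9 -130.5] [(31.9, -88.7), (63.1, -178.2), (34.2, 90.6), (62.8, -0.4)] [ 598.23071587 -130.39331156]
```

>>> drive_tool(
  steps=[
    {"slide": [-0.0035,0.04,0],"dr": [0,0,0],"fingers": 0.07},
    {"slide": [-0.0035,0.08,0],"dr": [0,0,0],"fingers": 0.07},
    {"slide": [-0.0035,0.115,0],"dr": [0,0,0],"fingers": 0.07},
    {"slide": [-0.0035,0.145,0],"dr": [0,0,0],"fingers": 0.07},
    {"slide": [-0.0035,0.155,0],"dr": [0,0,0],"fingers": 0.07},
  ],
)

```text
t: 23.7
eef_pos: [577.4, -129.5, 38.8]
tcp_rot: [-1.573, -0.005, -3.105]
ft_force: [-0.2, -0.0, -0.8]
opening: 0.738
```

>>> drive_tool(
  steps=[
    {"slide": [0,0,0],"dr": [0,0,0],"fingers": 0.02},
    {"slide": [0,0,0],"dr": [0,0,0],"fingers": 0.02},
    {"slide": [0,0,0],"dr": [0,0,0],"fingers": 0.02},
    {"slide": [0,0,0],"dr": [0,0,0],"fingers": 0.02},
    {"slide": [0,0,0],"dr": [0,0,0],"fingers": 0.02},
  ],
)

```text
t: 24.12
eef_pos: [580.1, -131.7, 44.3]
tcp_rot: [-1.57, 0.002, -3.107]
ft_force: [0.4, 0.9, 0.0]
opening: 0.442
```

>>> drive_tool(
  steps=[
    {"slide": [0,0,0],"dr": [0,0,0],"fingers": 0.02},
    {"slide": [0,0,0],"dr": [0,0,0],"fingers": 0.02},
    {"slide": [0,0,0],"dr": [0,0,0],"fingers": 0.02},
  ],
)

```text
t: 24.37
eef_pos: [579.8, -131.6, 43.8]
tcp_rot: [-1.57, 0.002, -3.107]
ft_force: [-0.9, 2.1, 7.1]
opening: 0.373
```

```bash
python3 - <<'E'
from h import *
from cell import env
s=env.state(); plan(s,506+37*.998,315.5+37*.059,180,-86.6)
E
```

```text
t24.37 pos [ 579.8 -131.6   43.8] jaw -88.0 open 35.5 F [-0.9  2.1  7.1] | SHIFT mm [  21.  -136.4 -450.2] ROT [-0.    -0.025 -0.002]
```

>>> drive_tool(
  steps=[
    {"slide": [0,-0.02,0],"dr": [0,0,0],"fingers": 0.02},
    {"slide": [0,-0.055,0],"dr": [0,0,0],"fingers": 0.02},
    {"slide": [0,-0.09,0],"dr": [0,0,0],"fingers": 0.02},
    {"slide": [0,-0.125,0],"dr": [0,0,0],"fingers": 0.02},
    {"slide": [0.001,-0.13,-0.02],"dr": [0,0,0],"fingers": 0.02},
  ],
)

```text
t: 24.78
eef_pos: [579.9, -114.2, 178.6]
tcp_rot: [-1.567, 0.008, -3.109]
ft_force: [1.1, 0.2, -2.0]
opening: 0.38
```

>>> drive_tool(
  steps=[
    {"slide": [0.002,0,-0.038],"dr": [0,0,0],"fingers": 0.02},
    {"slide": [0.004,0,-0.077],"dr": [0,0,0],"fingers": 0.02},
    {"slide": [0.006,0,-0.116],"dr": [0,0,0],"fingers": 0.02},
    {"slide": [0.008,0,-0.155],"dr": [0,0,0],"fingers": 0.02},
    {"slide": [0.01,0,-0.194],"dr": [0,0,0],"fingers": 0.02},
  ],
)

```text
t: 25.2
eef_pos: [560.3, 83.5, 172.9]
tcp_rot: [-1.571, 0.0, -3.107]
ft_force: [1.3, 0.3, -2.4]
opening: 0.375
```

>>> drive_tool(
  steps=[
    {"slide": [0.002,0,-0.039],"dr": [0,0,0],"fingers": 0.02},
    {"slide": [0.004,0,-0.078],"dr": [0,0,0],"fingers": 0.02},
    {"slide": [0.006,0,-0.117],"dr": [0,0,0],"fingers": 0.02},
    {"slide": [0.008,0,-0.15],"dr": [0,0,0],"fingers": 0.02},
    {"slide": [0.0085,0,-0.18],"dr": [0,0,0],"fingers": 0.02},
  ],
)

```text
t: 25.62
eef_pos: [545.3, 263.7, 172.8]
tcp_rot: [-1.571, -0.0, -3.106]
ft_force: [0.6, -0.9, -1.4]
opening: 0.378
```

>>> drive_tool(
  steps=[
    {"slide": [0.0009,0,-0.02],"dr": [0,-0.01,0],"fingers": 0.02},
    {"slide": [0.0009,0,-0.04],"dr": [0,-0.02,0],"fingers": 0.02},
    {"slide": [0.0009,0,-0.0557],"dr": [0,-0.025,0],"fingers": 0.02},
    {"slide": [0.0009,0,-0.0557],"dr": [0,-0.025,0],"fingers": 0.02},
    {"slide": [0.0009,0,-0.0557],"dr": [0,-0.025,0],"fingers": 0.02},
  ],
)

```text
t: 26.03
eef_pos: [543.1, 317.4, 172.4]
tcp_rot: [-1.57, -0.0, -3.081]
ft_force: [-0.4, -0.9, -3.1]
opening: 0.382
```

```bash
python3 - <<'E'
from h import *
from cell import env,optics
s=env.state(); plan(s,542.9,317.7,46.7,-86.6); print(s['joints'].round(2))
for n in('wrist','scene'):
    W=optics.camera_model(n); im=optics.read_camera(n); cv2.imwrite('pics/%s17.png'%n,im[:,:,::-1])
    np.savez('%s17.npz'%n,**W)
E
```

```text
t26.03 pos [543.1 317.4 172.4] jaw -86.5 open 36.3 F [-0.4 -0.9 -3.1] | SHIFT mm [  0.2 125.7  -0.3] ROT [-0.     0.001  0.   ]
[ 0.42  0.54  1.6  -0.    1.01  1.93]
```

View pics/wrist17.png

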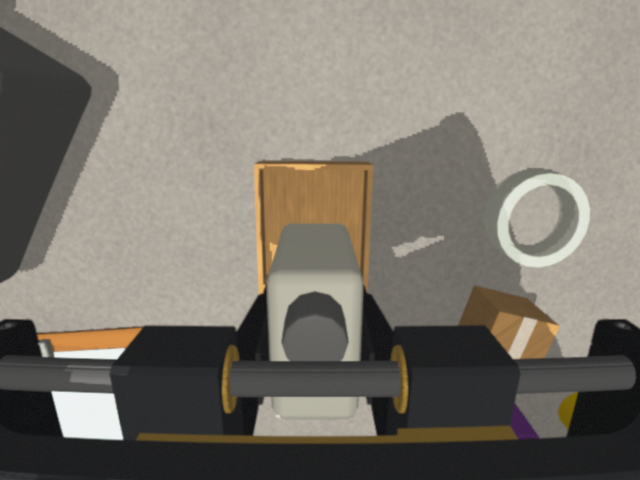

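View pics/scene17.png

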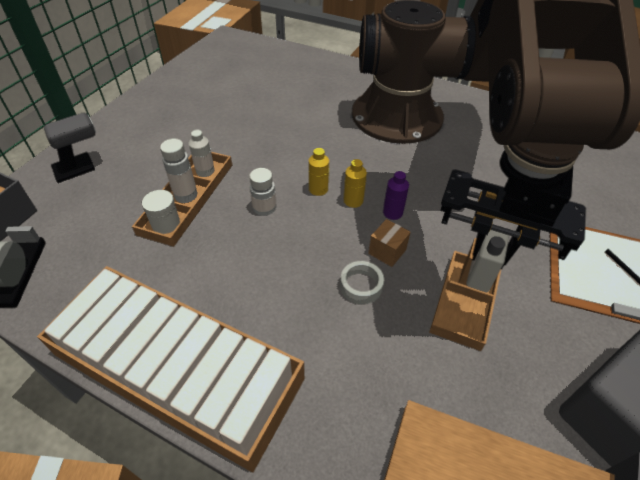

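>>> drive_tool(
  steps=[
    {"slide": [0,0.025,0],"dr": [0,0,0],"fingers": 0.02},
    {"slide": [0,0.055,0],"dr": [0,0,0],"fingers": 0.02},
    {"slide": [0,0.08,0],"dr": [0,0,0],"fingers": 0.02},
    {"slide": [0,0.1,0],"dr": [0,0,0],"fingers": 0.02},
    {"slide": [0,0.112,0],"dr": [0,0,0],"fingers": 0.02},
  ],
)

```text
t: 26.55
eef_pos: [542.9, 315.7, 58.5]
tcp_rot: [-1.57, -0.002, -3.083]
ft_force: [0.3, 0.3, -2.2]
opening: 0.378
```

>>> drive_tool(
  steps=[
    {"slide": [0,0.004,0],"dr": [0,0,0],"fingers": 0.02},
    {"slide": [0,0.007,0],"dr": [0,0,0],"fingers": 0.02},
    {"slide": [0,0.01,0],"dr": [0,0,0],"fingers": 0.02},
    {"slide": [0,0.012,0],"dr": [0,0,0],"fingers": 0.02},
    {"slide": [0,0.013,0],"dr": [0,0,0],"fingers": 0.02},
  ],
)

```text
t: 26.97
eef_pos: [543.7, 317.3, 48.3]
tcp_rot: [-1.571, 0.001, -3.082]
ft_force: [-0.1, 1.0, -2.3]
opening: 0.381
```

>>> drive_tool(
  steps=[
    {"slide": [0,0.001,0],"dr": [0,0,0],"fingers": 0.02},
    {"slide": [0,0.001,0],"dr": [0,0,0],"fingers": 0.02},
    {"slide": [0,0.001,0],"dr": [0,0,0],"fingers": 0.02},
  ],
)

```text
t: 27.22
eef_pos: [543.7, 317.3, 47.8]
tcp_rot: [-1.571, 0.001, -3.082]
ft_force: [-2.0, -1.6, 6.9]
opening: 0.378
```

Contact at about 7 N, so I release and retreat straight up.

>>> drive_tool(
  steps=[
    {"slide": [0,0,0],"dr": [0,0,0],"fingers": 0.065},
    {"slide": [0,0,0],"dr": [0,0,0],"fingers": 0.065},
    {"slide": [0,0,0],"dr": [0,0,0],"fingers": 0.065},
    {"slide": [0,0,0],"dr": [0,0,0],"fingers": 0.065},
    {"slide": [0,-0.015,0],"dr": [0,0,0],"fingers": 0.065},
  ],
)

```text
t: 27.63
eef_pos: [542.3, 316.6, 59.5]
tcp_rot: [-1.569, -0.004, -3.082]
ft_force: [-0.9, -0.1, 0.2]
opening: 0.654
```

>>> drive_tool(
  steps=[
    {"slide": [0,-0.03,0],"dr": [0,0,0],"fingers": 0.075},
    {"slide": [0,-0.065,0],"dr": [0,0,0],"fingers": 0.075},
    {"slide": [0,-0.1,0],"dr": [0,0,0],"fingers": 0.075},
    {"slide": [0,-0.14,0],"dr": [0,0,0],"fingers": 0.075},
    {"slide": [0,-0.18,0],"dr": [0,0,0],"fingers": 0.075},
  ],
)

```text
t: 28.05
eef_pos: [543.0, 317.0, 243.3]
tcp_rot: [-1.571, -0.0, -3.082]
ft_force: [0.9, 0.6, 0.2]
opening: 0.788
```

>>> drive_tool(
  steps=[
    {"slide": [0.02,0,-0.02],"dr": [0,0,0],"fingers": 0.075},
    {"slide": [0.04,0,-0.04],"dr": [0,0,0],"fingers": 0.075},
    {"slide": [0.06,0,-0.06],"dr": [0,0,0],"fingers": 0.075},
    {"slide": [0.06,0,-0.06],"dr": [0,0,0],"fingers": 0.075},
    {"slide": [0.06,0,-0.06],"dr": [0,0,0],"fingers": 0.075},
  ],
)

```text
t: 28.47
eef_pos: [479.1, 374.2, 241.8]
tcp_rot: [-1.571, 0.0, -3.08]
ft_force: [0.2, -0.4, -0.3]
opening: 0.791
```

```bash
python3 - <<'E'
from h import *
from cell import env,optics
s=env.state(); plan(s,542.9,317.7,46.7,-86.6)
for n in('wrist','scene','side'):
    W=optics.camera_model(n); im=optics.read_camera(n); cv2.imwrite('pics/%s18.png'%n,im[:,:,::-1])
E
```

```text
t28.47 pos [479.1 374.2 241.8] jaw -86.4 open 75.2 F [ 0.2 -0.4 -0.3] | SHIFT mm [-60.1 195.2  60.4] ROT [ 0.     0.003 -0.   ]
```

View pics/scene18.png

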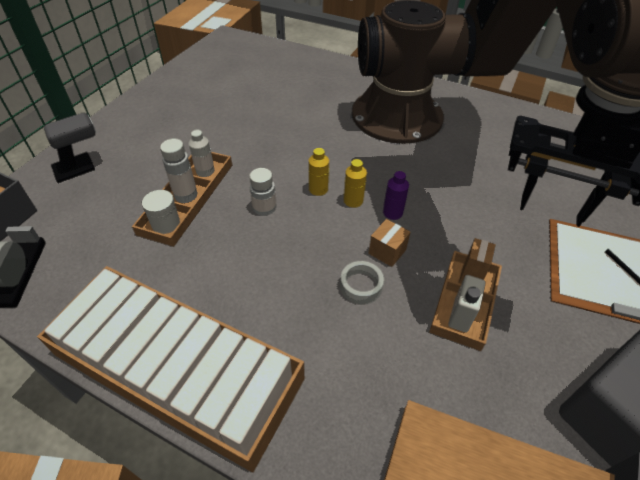

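View pics/side18.png

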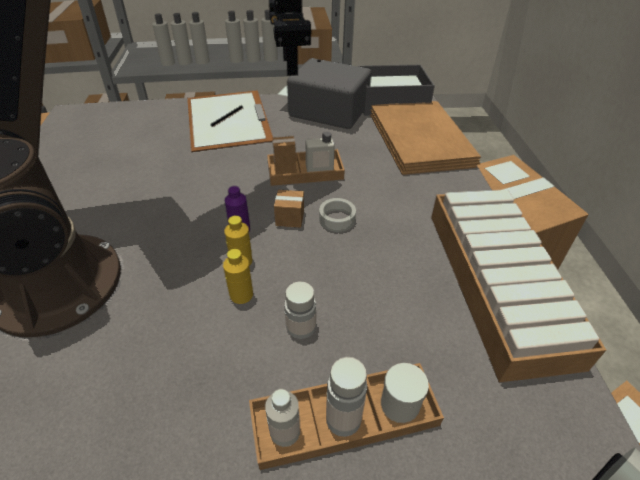

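View pics/wrist18.png

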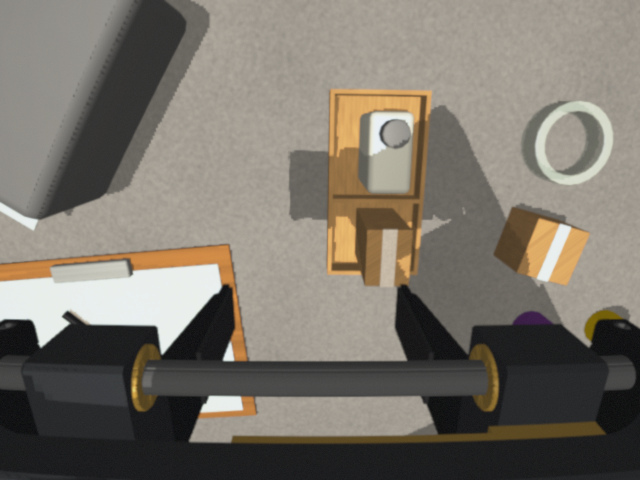

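All five things stand upright in their cells: in the side view the slim bottle is at (284,418), the tall can at (347,398), the tub at (404,393), the carton at (285,156) and the flask at (320,153). The short can at (300,310) and the cube carton at (289,208) are where they were, and the arm is clear, so I hand in.

```bash
python3 -c "
from cell import env
print(env.job_done()); print(env.state()['t'])"
```

```text
the job is handed in; nothing more can be done
None
the job is handed in; nothing more can be done
```

Both kits are made up and the job is handed in, at about 28.6 s of the 136 s allowed.

- **Three-cell tray:** the tall can went into the middle cell, then the tub into the end cell farther from the robot, then the slim bottle into the nearer end cell.
- **Two-cell tray:** the tall carton went into the narrow cell, then the flask into the wide one. I placed all five in the order the task lists them.
- **Set-downs:** I lowered each thing until the wrist force read about 6 to 9 N upward, then released it.

**Last checks:** the final scene, side and wrist pictures, taken with the arm clear, show all five things upright in their cells. The short can and the cube carton appear at the same pixels as at the start.

**One blemish:** the arm dipped a few millimetres too far while lowering the carton. It met the tray floor with a reading of about 42 N at the wrist (limit 120 N). The load was on the held carton and not on the gripper body. The carton stayed in the grip and stood upright after release, and I lowered the flask more slowly.

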